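# Clip down the key clamp and set its thumbscrew

### The job

Press the raised spring clamp of the key-holding fixture down by its end tab until it clips onto its pin. Then turn its winged thumbscrew clockwise until it seats hard, back it off a quarter turn so that the key blank can still be slid along, and finish while still gripping the thumbscrew's wings there, with the clamp still clipped down: do not let go. Leave the tools and stock around it where they are.

Things in the scene. Friction and masses are not known exactly. Their poses are not given: they have to be found in the camera images.
- fixture: key-holding fixture fixed to the table, grey base plate 230 (x, -140 to 90) x 90 (y) x 14 mm. Origin on the table, straight below the thumbscrew's axis when the clamp is closed; z up; x runs from the hinge (70 mm on the -x side, cheeks 69 mm high, 58 mm over both) to the pin (45 mm on the +x side, 8 mm thick, 56 mm high) and the clamp's tab. Below the screw a key blank lies in a steel nest.
- clamp_hinge (a point): pivot of the clamp, 62 mm above the table and 70 mm on the -x side of the fixture's origin; the pivot's axis is the fixture's y. Its axes are those of the fixture.
- clamp_tab (a point): where to press: middle of the top face of the clamp's free end (tab), 132 mm from the pivot along the clamp, 5 mm above its mid-plane, which passes through the pivot. The bar ends 13 mm beyond; the thumbscrew is 62 mm nearer the pivot. x points along the clamp away from the pivot, z out of its top face. When closed it is 67 mm above the table, its x along the fixture's x.
- clamp (a joint): angle of the sprung clamp, a flat steel bar 30 mm wide, 10 mm thick: 0 standing up 0.95 rad (54 degrees) above level, as at the start; 0.95 rad when clipped level onto its pin (hard stop). A spring pushes it up (at most some 5 N at the tab) until 0.65 rad; past that it snaps down by itself and stays, held by about 6 N at the tab, 11 N at the thumbscrew.
- thumbscrew (a joint): turn of the thumbscrew in rad, growing clockwise seen from above (screwing in); starts between 1.2 and 2.4; seats against a hard stop at 4.0. It stays where it is left (friction about 0.05 N m) and does not rise or sink as it turns. At 0 the wings' x lies along the clamp's x; with the clamp closed the wings' heading is the fixture's yaw minus this value.
- wings: the thumbscrew's wings, a flat upright dark steel grip 34 mm long (x), 10 mm thick (y), 24 mm high (z), carried by the clamp. Origin at its centre, on the screw's axis; with the clamp closed the screw is upright and this point is 98 mm above the table, 31 mm above the clamp's top face. Grip from above across the 10 mm.
- blank_a: a loose brass key blank lying flat, 60 mm long, 5 mm thick; origin under its round head (leave alone)
- blank_b: a loose steel key blank lying flat, 60 mm long, 5 mm thick; origin under its round head (leave alone)
- spare_screw: a spare round-headed screw standing on its head, head 18 mm across, 30 mm high; not part of the job (leave alone)
- screwdriver: a screwdriver lying on the table (leave alone)
- brush: a chip brush lying on the table (leave alone)
- oil: an oil bottle, 48 mm across, 130 mm high (leave alone)
- pot: a steel cup, 70 mm across, 70 mm high (leave alone)
- tray: a black plastic tray, 100 x 130 x 25 mm (leave alone)
Not all that is in view belongs to the job. Leave any blue or turquoise look-alike of the fixture alone.

How it is judged:
By the outcome, as a careful person would: the job done as asked, in the order asked, and still so for the second after the job is handed in, while the arm keeps its last pose, push and grip.
It also fails if it takes over 72 s, if anything falls off the work surface, if the arm or the gripper's body presses on something with over 40 N, if the wrist force passes 120 N, or if a joint passes its speed limit or range.

### The arm

A 7-joint arm with a two-finger parallel gripper is mounted at the origin on the work surface. World frame = base frame: x ahead of the robot, y to its left, z up, the work surface at z = 0. Lengths are in m, angles in rad, forces in N, time in s.
With the tool pointing down it reaches from about 0.425 to 0.875 m from the base axis. Payload 4.7 kg.
Tool frame: the origin (TCP) lies on the centre line of the jaws, within the pads' length; the fingertips stand 17 mm ahead of it and the grasp point (between the pads) lies 2 mm behind it; z points along the fingers, x is the direction in which the jaws open and shut, and the axes are right-handed (so a half turn about z gives the same grasp; the last joint's range is limited). The gripper opens to 87 mm and grips with 3 to 60 N. Pads are 19 mm wide; open, the fingers measure 117 mm over their backs; the gripper's body (75 mm by 190 mm) begins 51 mm behind the grasp point.
Start: joints at [1.174, 0.321, -0.07, 1.45, 0.023, 1.371, -0.057], TCP at [0.26, -0.596, 0.24] pointing down, gripper open.
Joint ranges: [-2.86, 2.86], [-0.3, 2.09], [-1.38, 1.24], [0.06, 2.45], [-1.56, 4.7], [0.09, 2.05], [-2.69, 2.69]. Speed limits (rad/s): [2.57, 2.57, 3.14, 3.14, 3.14, 3.14, 3.14].

### API

Orientations are given as a rotation vector (axis times angle).
In Python, from bench import ctrl gives the robot as it stands.
- The arm moves only by the tool drive_tool, never from a script. Its argument "increments" is a list of rows, each an object of numbers: "grip": the closure, from -1 (fully open) to 1 (shut), so that 0 is half open; "tx", "ty", "tz": the shift along the tool's x, y, z in cm; "wx", "wy", "wz": the turn, a rotation vector about the tool's x, y, z in rad. In form: [{"grip": .., "tx": .., "ty": .., "tz": .., "wx": .., "wy": .., "wz": ..}, ...]. A call has 1 to 10 rows; each row is the pose to reach, as a shift and turn from the pose measured when the call began, along the tool's axes at that moment; what a row does not reach only later rows make up. A row lasts 1/12 s, in which the tool goes at most 41.7 mm and 7.16 degrees, less where a joint would pass 70% of its speed; a pose out of reach is approached as far as the arm can. A call with a gripper value outside its range is refused whole. The fingers move at their own pace and stop on an object; "force" is the grip in N (left out, the last holds). Time passes only in rows, so rows that repeat a pose let the fingers close. It gives the time, the measured TCP pose, the force and the opening at its end, in the units of the state.
- ctrl.get_state(): the state, without advancing time (a new reading comes with each control period).
- ctrl.get_image(name): name is "side" or "top" or "wrist"; returns a dict with "frame" (400x640x3 uint8, blue, green, red), "depth" (400x640 float32, m along the optical axis (not along the pixel's ray), 0 where there is no reading), "fx", "fy", "cx", "cy" (pixels), "view" (4x4, takes a point from world to camera coordinates). Camera axes: x right, y up, looking along -z (the intrinsics and any distortion apply to the point x, -y, -z); pixel columns grow to the right and rows downward; lengths in m; the calibration is good to about 2 mm. A picture is of the moment at which its call begins.
- ctrl.close_job(): hands the job in, once; it reports no verdict.
The state is a dict: "time": time; "joint_positions": joint angles; "qd": joint speeds; "joint_torque": joint torques, N m; "position": TCP position; "tool_rot": TCP orientation; "ft_force": force on the tool from outside, world axes, zero at the start; "torque": the same for the moment, N m; "grip_width": opening from 0.0 (shut) to 1.0 (fully open).
Only numpy, scipy, OpenCV 4.12 (cv2) and the standard library are available. Lean on these libraries where they do the work, as an engineer would, in place of code of your own. Each camera call takes 0.05 s, during which the arm holds its last target.

## Working session

There is one attempt and no reset: what is moved stays moved. The work goes in short steps, Python scripts to look and compute and a tool call to move; the robot and the scene stay as the last step left them, time stands still between calls to the robot, and variables do not carry over. Pictures are saved under pics/ and viewed, and the job is handed in when it is done.

Besides the shell and the picture viewer there is one more tool, called after "Emit:" by a JSON object that holds its "name" and its "arguments", one argument or row to a line. drive_tool: Moves the arm, as the interface text tells. Its arguments: {"type":"object","properties":{"increments":{"type":"array","items":{"type":"object","properties":{"grip":{"type":"number"},"tx":{"type":"number"},"ty":{"type":"number"},"tz":{"type":"number"},"wx":{"type":"number"},"wy":{"type":"number"},"wz":{"type":"number"}}}},"force":{"type":"number"}},"required":["increments"]}

```bash
ls; mkdir -p pics; python3 - <<'E'
from bench import ctrl
import cv2, numpy as np
s=ctrl.get_state()
for k,v in s.items(): print(k,v)
for n in ["side","top","wrist"]:
    im=ctrl.get_image(n)
    cv2.imwrite(f"pics/{n}0.png",im["frame"])
    np.savez(f"{n}0.npz",**im)
    print(n,im["fx"],im["fy"],im["cx"],im["cy"],[k for k in im]); print(np.round(im["view"],4))
E
```

```text
pics
time 0.0
joint_positions [ 1.17411105  0.32184099 -0.0700636   1.451712    0.02263311  1.37078992
 -0.05691869]
qd [ 0.00094146  0.00029099  0.00100432  0.00127165  0.00052848 -0.00060218
  0.00145764]
joint_torque [-2.17192942e-04 -4.91294825e+01 -4.04057242e-01 -3.12525415e+01
 -6.37814845e-02  4.38063231e-02  1.86629118e-04]
position [ 0.25928292 -0.59546283  0.23843107]
tool_rot [-2.62701301  1.72115815  0.00269258]
ft_force [ 0.21735572  0.01881471 -0.41946533]
torque [-0.00010186 -0.01234925 -0.04244955]
grip_width 1.001438794826636
side 429.41259607693144 429.41259607693144 322.55316052593736 206.0217580907697 ['frame', 'depth', 'fx', 'fy', 'cx', 'cy', 'view']
[[-0.888  -0.4595 -0.0149  0.4909]
 [ 0.281  -0.5682  0.7734 -0.2666]
 [-0.3638  0.6826  0.6338 -1.0349]
 [ 0.      0.      0.      1.    ]]
top 392.1046950579294 392.1046950579294 318.28013858402016 200.85562682140892 ['frame', 'depth', 'fx', 'fy', 'cx', 'cy', 'view']
[[ 0.0093 -0.9999  0.0046 -0.017 ]
 [ 0.9914  0.0099  0.1308 -0.5522]
 [-0.1309  0.0033  0.9914 -1.2987]
 [ 0.      0.      0.      1.    ]]
wrist 288.15897485928434 288.15897485928434 322.71078466334444 203.20362705714288 ['frame', 'depth', 'fx', 'fy', 'cx', 'cy', 'view']
[[ 0.3989 -0.917  -0.0021 -0.6481]
 [ 0.8751  0.3813 -0.2979  0.0356]
 [ 0.274   0.117   0.9546 -0.3913]
 [ 0.      0.      0.      1.    ]]
```

View pics/side0.png

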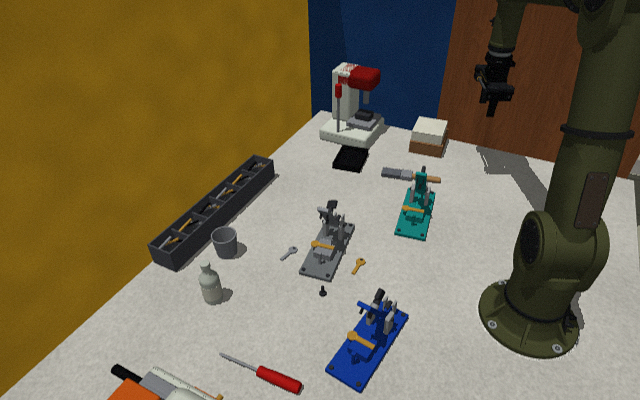

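View pics/top0.png

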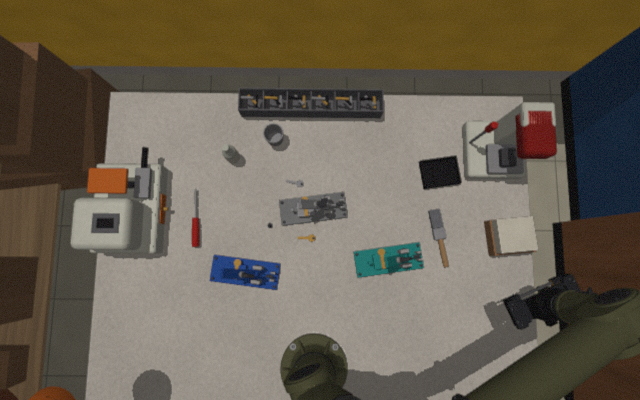

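View pics/wrist0.png

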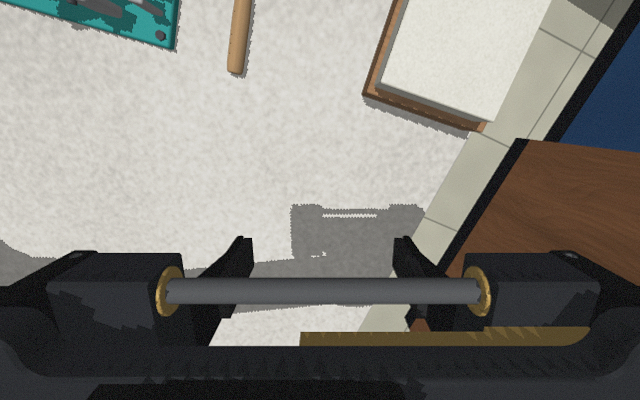

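Three fixtures are in view. In the top picture they are grey at about (313,209), blue at (245,272) and turquoise at (388,260). The grey one fits the description, since it has a grey base plate and is neither blue nor turquoise. I'll confirm it in an enlarged crop and measure it there.

```bash
cat > h.py <<'E'
import numpy as np, cv2
def load(n): 
    d=np.load(n); return {k:d[k] for k in d}
def unproj(im,u,v,depth):
    x=(u-im["cx"])/im["fx"]*depth; y=(v-im["cy"])/im["fy"]*depth
    pc=np.stack([x,-y,-depth],-1)
    V=im["view"]; return (pc-V[:3,3])@V[:3,:3]
def cloud(im):
    v,u=np.mgrid[0:400,0:640]
    return unproj(im,u.astype(float),v.astype(float),im["depth"].astype(float))
def ray(im,u,v,z):
    V=im["view"]; c=-V[:3,:3].T@V[:3,3]
    p=unproj(im,np.float64(u),np.float64(v),np.float64(1.0)); d=p-c
    return c+d*(z-c[2])/d[2]
def proj(im,p):
    V=im["view"]; q=np.asarray(p)@V[:3,:3].T+V[:3,3]
    return np.stack([im["cx"]+im["fx"]*q[...,0]/-q[...,2], im["cy"]+im["fy"]*-q[...,1]/-q[...,2]],-1)
E
python3 - <<'E'
from h import *
t=load("top0.npz"); s=load("side0.npz")
a=cv2.resize(t["frame"][180:240,265:365],None,fx=7,fy=7,interpolation=cv2.INTER_CUBIC)
cv2.imwrite("pics/topcrop.png",a)
b=cv2.resize(s["frame"][190:300,270:380],None,fx=5,fy=5,interpolation=cv2.INTER_CUBIC)
cv2.imwrite("pics/sidecrop.png",b)
C=cloud(t); 
print(C[209,313],C[209,285],C[150,300],C[200,335])
# table z
print(np.median(C[150:170,200:240,2]))
E
```

```text
[0.52419202 0.00597788 0.03671442] [0.52576676 0.10283663 0.01391634] [ 0.73952425  0.05503588 -0.00210257] [ 0.55909833 -0.06973918  0.01188979]
6.921538557702844e-05
```

View pics/topcrop.png

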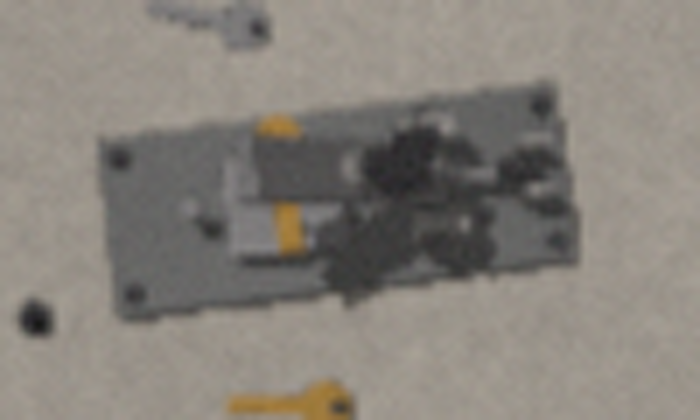

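View pics/sidecrop.png

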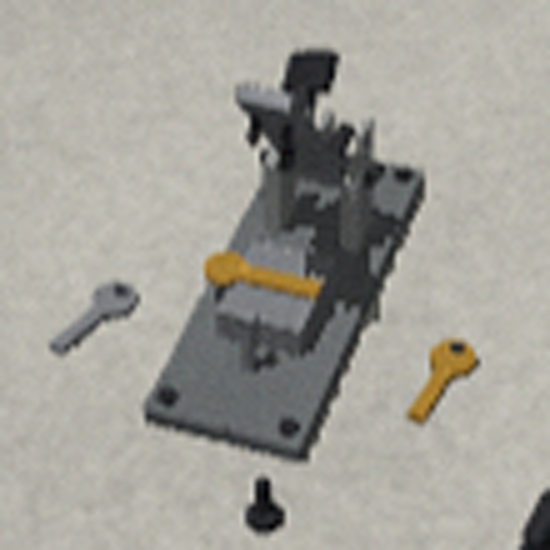

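```bash
cat > fit.py <<'E'
from h import *
def platefit(im,off=0,cen=(0.525,0.0),verbose=True):
    C=cloud(im); z=C[...,2]
    m=(abs(C[...,0]-cen[0])<0.1)&(abs(C[...,1]-cen[1])<0.17)&(z>0.0085)&(z<0.020)&(im["depth"]>0)
    m=m.astype(np.uint8); 
    n,l,st,_=cv2.connectedComponentsWithStats(m,connectivity=8)
    k=1+np.argmax(st[1:,4]); m=(l==k)
    vv,uu=np.nonzero(m)
    P=ray_many(im,uu,vv,0.014)
    r=cv2.minAreaRect(P[:,:2].astype(np.float32)*1000)
    return r,cv2.boxPoints(r),m,P
def ray_many(im,u,v,z):
    V=im["view"]; c=-V[:3,:3].T@V[:3,3]
    p=unproj(im,u.astype(float),v.astype(float),np.ones(len(u))); d=p-c
    return c+d*((z-c[2])/d[:,2])[:,None]
E
python3 - <<'E'
from fit import *
for n in ["top0.npz","side0.npz"]:
    im=load(n); r,b,m,P=platefit(im); print(n,r,m.sum()); print(b)
    a=im["frame"].copy(); a[m]=(0,0,255)
    cv2.imwrite("pics/m_%s.png"%n[:3],cv2.resize(a[150:350,230:430],None,fx=3,fy=3))
E
```

```text
top0.npz ((530.7588500976562, 6.528633117675781), (89.69506072998047, 228.76805114746094), 7.775265216827393) 969
[[ 470.84885   113.793724]
 [ 501.79843  -112.87112 ]
 [ 590.6688   -100.73646 ]
 [ 559.71924   125.92838 ]]
side0.npz ((528.1123657226562, 15.008216857910156), (90.33345794677734, 232.35562133789062), 7.748270034790039) 1217
[[ 467.6948   124.0359 ]
 [ 499.0212  -106.19831]
 [ 588.5299   -94.01946]
 [ 557.2035   136.21475]]
```

```bash
python3 - <<'E'
from fit import *
for n in ["top0.npz","side0.npz"]:
    im=load(n); C=cloud(im)
    ok=im["depth"]>0
    for (x,y) in [(0.45,0.25),(0.65,0.1),(0.65,-0.1),(0.4,0.05),(0.5,-0.2)]:
        u,v=proj(im,[x,y,0.0]); u,v=int(u),int(v)
        w=C[v-3:v+4,u-3:u+4].reshape(-1,3); print(n,(x,y),(u,v),np.round(np.median(w,0),4),np.round(w[:,2].std(),4))
    a=im["frame"].copy(); 
    r,b,m,P=platefit(im)
    pts=proj(im,np.c_[b/1000,np.full(4,.014)])
    print(np.round(pts,1))
    a=cv2.resize(a,None,fx=6,fy=6,interpolation=cv2.INTER_CUBIC)
    cv2.polylines(a,[np.int32((pts+0.5)*6)],True,(0,0,255),1)
    c=((pts.mean(0)+.5)*6).astype(int)
    cv2.imwrite("pics/m2_%s.png"%n[:3],a[c[1]-290:c[1]+290,c[0]-350:c[0]+350])
E
```

```text
top0.npz (0.45, 0.25) (242, 230) [ 0.4528  0.2515 -0.0009] 0.0023
top0.npz (0.65, 0.1) (286, 174) [6.516e-01 1.029e-01 2.000e-04] 0.003
top0.npz (0.65, -0.1) (343, 175) [ 6.499e-01 -9.830e-02 -4.000e-04] 0.0028
top0.npz (0.4, 0.05) (299, 245) [ 0.403   0.0531 -0.0006] 0.0029
top0.npz (0.5, -0.2) (372, 217) [ 5.023e-01 -1.992e-01 -5.000e-04] 0.0028
[[281.5 224.9]
 [347.5 216.5]
 [344.  191. ]
 [278.5 199.2]]
side0.npz (0.45, 0.25) (312, 323) [ 0.4528  0.249  -0.0007] 0.0015
side0.npz (0.65, 0.1) (275, 256) [ 0.6517  0.0989 -0.001 ] 0.123
side0.npz (0.65, -0.1) (309, 214) [ 0.6539 -0.1038 -0.0011] 0.0019
side0.npz (0.4, 0.05) (364, 274) [ 0.4031  0.0491 -0.0007] 0.0015
side0.npz (0.5, -0.2) (366, 209) [ 0.5041 -0.206  -0.0017] 0.0018
[[329.7 281.3]
 [354.9 224.5]
 [326.3 218.2]
 [297.3 272.8]]
```

View pics/m2_top.png

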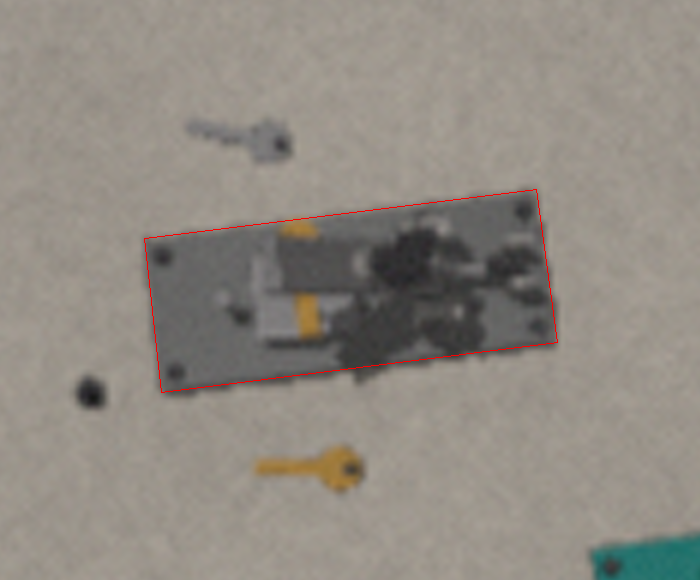

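View pics/m2_sid.png

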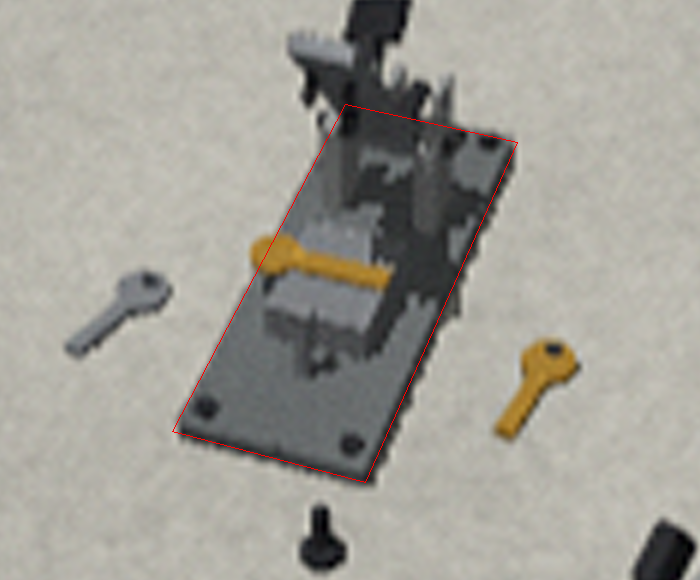

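```bash
python3 - <<'E'
from fit import *
t=load("top0.npz"); s=load("side0.npz")
def cp(im,pts):
    r,b,m,P=platefit(im); q=proj(im,np.c_[b/1000,np.full(4,.014)])
    c=((q.mean(0)+.5)*6).astype(int)
    return (np.array(pts)+c-[350,290]+.5)/6-.5
T=cp(t,[(163,257),(176,372),(524,210),(538,326),(90,393),(346,466),(276,143)])
S=cp(s,[(206,408),(352,445),(488,142)])
print(np.round([ray(t,*p,0.015) for p in T],4))
print(np.round([ray(s,*p,0.015) for p in S],4))
S2=cp(s,[(322,550),(553,355),(150,285)])
print(np.round([ray(s,*p,0.0045) for p in S2],4)); print(np.round([ray(t,*p,0.0045) for p in T[4:]],4))
E
```

```text
[[ 0.5484  0.1144  0.015 ]
 [ 0.4821  0.1056  0.015 ]
 [ 0.5779 -0.0935  0.015 ]
 [ 0.5106 -0.1017  0.015 ]
 [ 0.4697  0.1545  0.015 ]
 [ 0.4295  0.0077  0.015 ]
 [ 0.6157  0.0504  0.015 ]]
[[ 0.5498  0.1183  0.015 ]
 [ 0.482   0.1086  0.015 ]
 [ 0.5113 -0.0986  0.015 ]]
[[0.4711 0.1585 0.0045]
 [0.4285 0.0105 0.0045]
 [0.6169 0.054  0.0045]]
[[0.4704 0.1557 0.0045]
 [0.4299 0.0078 0.0045]
 [0.6176 0.0508 0.0045]]
```

In the crop the grey fixture is plain: pin at top pixel about (299,210), hinge to the right at about (335,205), clamp raised. The two cameras agree to within 3–4 mm, so I'll use the mean pose. It puts fixture x at about 97.9° and the origin at about (0.527, 0.033). I'll set up the move helper next.

```bash
cat > mv.py <<'E'
import numpy as np
from scipy.spatial.transform import Rotation as R
O=np.array([0.5268,0.0327,0.0]); YAW=np.deg2rad(97.85)
X=np.array([np.cos(YAW),np.sin(YAW),0]); Y=np.array([-np.sin(YAW),np.cos(YAW),0]); Z=np.array([0,0,1.])
def F(x,y,z): return O+X*x+Y*y+Z*z
def down(h):  # tool z down, tool x at heading h (rad)
    x=np.array([np.cos(h),np.sin(h),0]); z=-Z; return R.from_matrix(np.stack([x,np.cross(z,x),z],1))
def inc(st,p,h):
    r=R.from_rotvec(st["tool_rot"]); d=r.inv().apply(np.asarray(p)-st["position"])*100
    w=(r.inv()*down(h)).as_rotvec()
    return dict(t=np.round(d,2).tolist(),w=np.round(w,3).tolist())
def tab(phi,dx=-0.006,dz=0.0): # TCP for fingertips at tab at elevation phi
    return F(-.070+.132*np.cos(phi)-.005*np.sin(phi)+dx,0,.062+.132*np.sin(phi)+.005*np.cos(phi)+.017+dz)
def head(st):
    x=R.from_rotvec(st["tool_rot"]).as_matrix()[:,0]; return np.rad2deg(np.arctan2(x[1],x[0]))
E
python3 - <<'E'
from mv import *
from bench import ctrl
s=ctrl.get_state(); print(head(s), tab(.95), tab(0))
print(inc(s,[0.50,-0.30,0.30],np.deg2rad(-30)))
E
```

```text
-66.46149781875795 [0.52724865 0.02944587 0.18927926] [0.51915151 0.08817523 0.084     ]
{'t': [-17.5, -33.87, -6.11], 'w': [-0.0, 0.001, -0.636]}
```

Emit:
{"name": "drive_tool", "arguments": {
  "increments": [
    {"grip": 1, "tx": -17.5, "ty": -33.9, "tz": -6.1, "wz": -0.64},
    {"grip": 1, "tx": -17.5, "ty": -33.9, "tz": -6.1, "wz": -0.64},
    {"grip": 1, "tx": -17.5, "ty": -33.9, "tz": -6.1, "wz": -0.64},
    {"grip": 1, "tx": -17.5, "ty": -33.9, "tz": -6.1, "wz": -0.64},
    {"grip": 1, "tx": -17.5, "ty": -33.9, "tz": -6.1, "wz": -0.64},
    {"grip": 1, "tx": -17.5, "ty": -33.9, "tz": -6.1, "wz": -0.64},
    {"grip": 1, "tx": -17.5, "ty": -33.9, "tz": -6.1, "wz": -0.64},
    {"grip": 1, "tx": -17.5, "ty": -33.9, "tz": -6.1, "wz": -0.64},
    {"grip": 1, "tx": -17.5, "ty": -33.9, "tz": -6.1, "wz": -0.64}
  ],
  "force": 20
}}

```text
schema error: expected keys grip, tx, ty, tz, wx, wy, wz
```

```bash
python3 - <<'E'
from mv import *
from bench import ctrl
s=ctrl.get_state(); print(s["time"],s["position"],head(s),s["joint_positions"],s["grip_width"])
p=tab(.95); p[2]=0.26
print(inc(s,p,np.deg2rad(7.85)))
E
```

```text
0.15 [ 0.25935896 -0.59557818  0.23870683] -66.46149781875795 [ 1.17408831  0.32165404 -0.07007325  1.4514047   0.02263501  1.37080542
 -0.05690422] 1.001349224267411
{'t': [-46.61, -49.52, -2.07], 'w': [-0.001, 0.001, -1.297]}
```

All seven keys are required in every row.

Emit:
{"name": "drive_tool", "arguments": {
  "increments": [
    {"grip": 1, "tx": -17.5, "ty": -33.9, "tz": -6.1, "wx": 0, "wy": 0, "wz": -0.64},
    {"grip": 1, "tx": -17.5, "ty": -33.9, "tz": -6.1, "wx": 0, "wy": 0, "wz": -0.64},
    {"grip": 1, "tx": -17.5, "ty": -33.9, "tz": -6.1, "wx": 0, "wy": 0, "wz": -0.64},
    {"grip": 1, "tx": -17.5, "ty": -33.9, "tz": -6.1, "wx": 0, "wy": 0, "wz": -0.64},
    {"grip": 1, "tx": -17.5, "ty": -33.9, "tz": -6.1, "wx": 0, "wy": 0, "wz": -0.64},
    {"grip": 1, "tx": -17.5, "ty": -33.9, "tz": -6.1, "wx": 0, "wy": 0, "wz": -0.64},
    {"grip": 1, "tx": -17.5, "ty": -33.9, "tz": -6.1, "wx": 0, "wy": 0, "wz": -0.64},
    {"grip": 1, "tx": -17.5, "ty": -33.9, "tz": -6.1, "wx": 0, "wy": 0, "wz": -0.64},
    {"grip": 1, "tx": -17.5, "ty": -33.9, "tz": -6.1, "wx": 0, "wy": 0, "wz": -0.64}
  ],
  "force": 20
}}

```text
time: 0.9
position: [0.494, -0.3068, 0.2984]
tool_rot: [-3.035, 0.808, 0.002]
ft_force: [-0.0, -1.3, -0.3]
grip_width: 0.398
```

```bash
python3 - <<'E'
from mv import *
from bench import ctrl
s=ctrl.get_state(); print(s["time"],s["position"],head(s),s["joint_positions"],s["grip_width"])
p=tab(.95); p[2]=0.27
print(inc(s,p,np.deg2rad(7.85)))
E
```

```text
0.9 [ 0.49396376 -0.30677525  0.29841778] -29.804960259067716 [ 0.83519175  0.17414174 -0.37164568  1.52468574  0.06275333  1.4558936
 -0.05880241] 0.39844623741432045
{'t': [-13.82, -30.83, 2.88], 'w': [-0.001, 0.001, -0.657]}
```

Emit:
{"name": "drive_tool", "arguments": {
  "increments": [
    {"grip": 1, "tx": -13.8, "ty": -30.8, "tz": 0, "wx": 0, "wy": 0, "wz": -0.66},
    {"grip": 1, "tx": -13.8, "ty": -30.8, "tz": 0, "wx": 0, "wy": 0, "wz": -0.66},
    {"grip": 1, "tx": -13.8, "ty": -30.8, "tz": 0, "wx": 0, "wy": 0, "wz": -0.66},
    {"grip": 1, "tx": -13.8, "ty": -30.8, "tz": 0, "wx": 0, "wy": 0, "wz": -0.66},
    {"grip": 1, "tx": -13.8, "ty": -30.8, "tz": 0, "wx": 0, "wy": 0, "wz": -0.66},
    {"grip": 1, "tx": -13.8, "ty": -30.8, "tz": 0, "wx": 0, "wy": 0, "wz": -0.66},
    {"grip": 1, "tx": -13.8, "ty": -30.8, "tz": 0, "wx": 0, "wy": 0, "wz": -0.66},
    {"grip": 1, "tx": -13.8, "ty": -30.8, "tz": 2.8, "wx": 0, "wy": 0, "wz": -0.66},
    {"grip": 1, "tx": -13.8, "ty": -30.8, "tz": 2.8, "wx": 0, "wy": 0, "wz": -0.66},
    {"grip": 1, "tx": -13.8, "ty": -30.8, "tz": 2.8, "wx": 0, "wy": 0, "wz": -0.66}
  ],
  "force": 20
}}

```text
time: 1.73
position: [0.5258, 0.0341, 0.269]
tool_rot: [-3.13, -0.232, 0.006]
ft_force: [-0.2, -0.7, 1.1]
grip_width: 0.003
```

```bash
python3 - <<'E'
from mv import *
from h import *
from bench import ctrl
s=ctrl.get_state(); print(s["time"],s["position"],head(s),s["joint_positions"],s["grip_width"],s["ft_force"])
for n in ["side","wrist"]:
    im=ctrl.get_image(n); np.savez(n+"1.npz",**im)
    f=im["frame"] if n=="wrist" else cv2.resize(im["frame"][130:320,230:420],None,fx=3,fy=3,interpolation=cv2.INTER_CUBIC)
    cv2.imwrite(f"pics/{n}1.png",f)
p=tab(.95); p[2]+=0.01
print(inc(s,p,np.deg2rad(7.85)))
E
```

```text
1.7333 [0.52581987 0.03409621 0.26898758] 8.465486968198993 [ 0.53484688  0.08783414 -0.6822278   1.68754736  0.05291977  1.38952845
 -0.00748206] 0.0028080145212518 [-0.2475648  -0.72105664  1.07286641]
{'t': [0.1, 0.5, 6.97], 'w': [-0.003, 0.003, 0.011]}
```

View pics/side1.png

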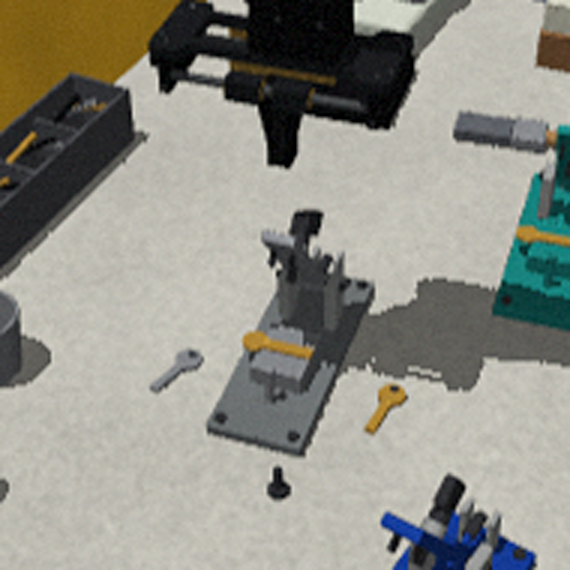

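View pics/wrist1.png

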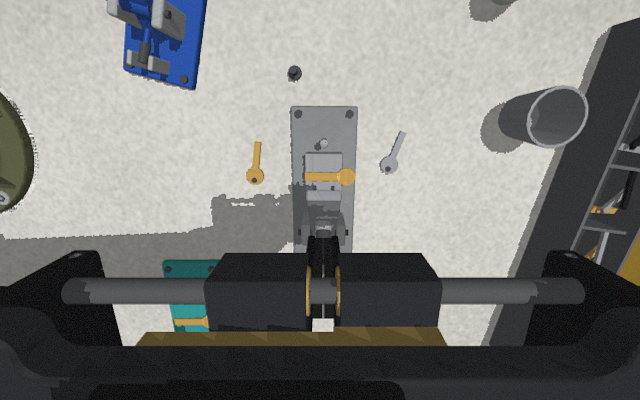

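```bash
python3 - <<'E'
from mv import *
from h import *
w=load("wrist1.npz")
a=cv2.resize(w["frame"][95:255,240:400],None,fx=4,fy=4,interpolation=cv2.INTER_CUBIC); cv2.imwrite("pics/w1c.png",a[:600])
print(np.round(np.array([ray(w,*p,.014) for p in [(290.5,107),(357,107),(298,115),(349,114)]]),4))
print("expected corners",F(.09,.045,.014),F(.09,-.045,.014), "screws",F(.080,.0335,.015),F(.080,-.0335,.015))
print(proj(w,np.array([F(.09,.045,.014),F(.09,-.045,.014),F(.045,0,.056)])))
E
```

```text
[[0.4705 0.1152 0.014 ]
 [0.5572 0.1278 0.014 ]
 [0.4815 0.1066 0.014 ]
 [0.5483 0.1176 0.014 ]]
expected corners [0.46992948 0.11571051 0.014     ] [0.5590861  0.12800272 0.014     ] screws [0.48268752 0.10737489 0.015     ] [0.54905966 0.11652576 0.015     ]
[[290.11152988 106.55916416]
 [358.43177471 107.01574292]
 [324.05581443 144.726877  ]]
```

View pics/w1c.png

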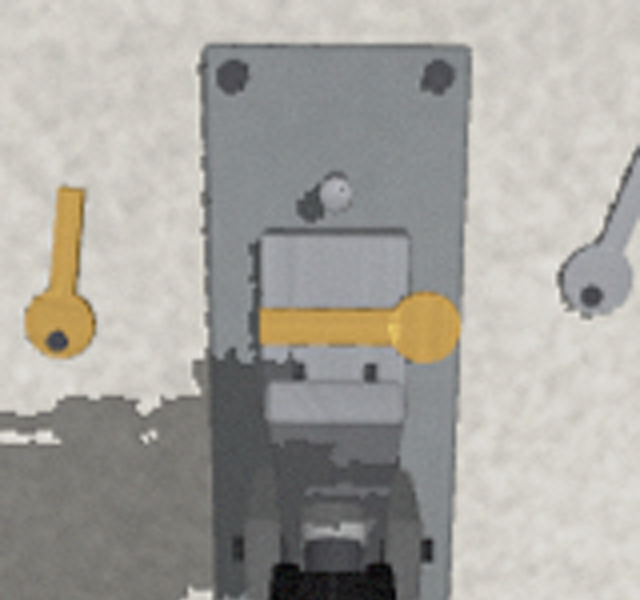

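```bash
python3 - <<'E'
from mv import *
from h import *
s=load("side0.npz"); t=load("top0.npz")
def bar(r,y,n,phi): return F(-.07+r*np.cos(phi)-n*np.sin(phi),y,.062+r*np.sin(phi)+n*np.cos(phi))
phi=.95
pts=np.array([bar(.145,.015,.005,phi),bar(.145,-.015,.005,phi),bar(.132,0,.005,phi),bar(.07,0,.036,phi),bar(.07,0,.048,phi)])
for im,nm,(u0,v0) in [(s,"side",(270,190)),(t,"top",(265,180))]:
    q=proj(im,pts); print(nm,np.round(q,1))
    a=cv2.resize(im["frame"][v0:v0+100,u0:u0+110],None,fx=6,fy=6,interpolation=cv2.INTER_CUBIC)
    for i,p in enumerate(q): cv2.circle(a,tuple(int(x) for x in (p-[u0,v0]+.5)*6),4,[(0,0,255),(0,0,255),(0,255,0),(255,0,255),(255,255,0)][i],-1)
    cv2.imwrite(f"pics/chk_{nm}.png",a[:600])
st={"position":np.array([0.52581987,0.03409621,0.26898758]),}
E
```

```text
side [[329.  208. ]
 [317.7 205.6]
 [324.4 208.2]
 [332.  203.7]
 [333.2 199.5]]
top [[301.  208. ]
 [299.8 198.3]
 [303.  203.3]
 [322.7 202.1]
 [325.9 201.4]]
```

View pics/chk_side.png

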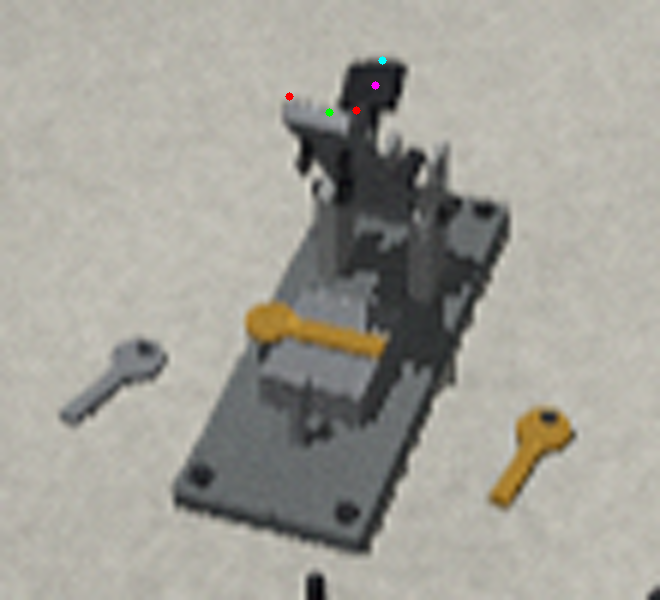

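View pics/chk_top.png

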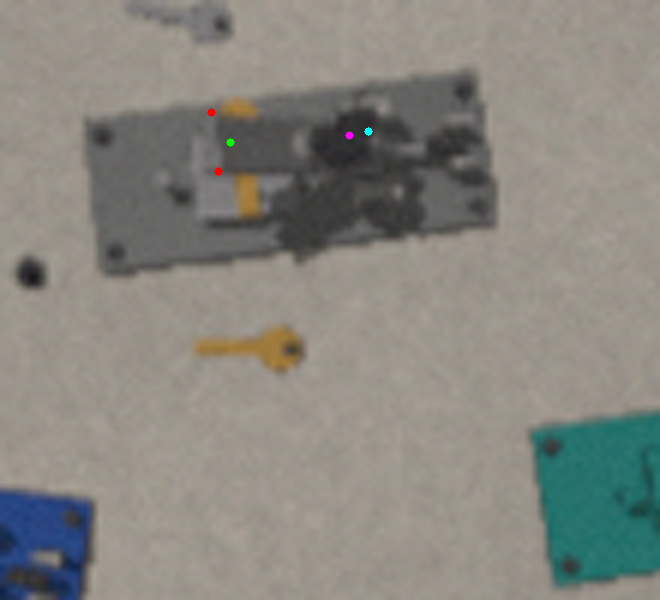

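Emit:
{"name": "drive_tool", "arguments": {
  "increments": [
    {"grip": 1, "tx": 0.1, "ty": 0.5, "tz": 2.5, "wx": 0, "wy": 0, "wz": 0.01},
    {"grip": 1, "tx": 0.1, "ty": 0.5, "tz": 5.0, "wx": 0, "wy": 0, "wz": 0.01},
    {"grip": 1, "tx": 0.1, "ty": 0.5, "tz": 6.5, "wx": 0, "wy": 0, "wz": 0.01},
    {"grip": 1, "tx": 0.1, "ty": 0.5, "tz": 6.9, "wx": 0, "wy": 0, "wz": 0.01}
  ],
  "force": 20
}}

```text
time: 2.17
position: [0.5274, 0.021, 0.1992]
tool_rot: [-3.135, -0.198, 0.009]
ft_force: [-1.0, -0.3, 0.3]
grip_width: 0.006
```

```bash
python3 - <<'E'
from mv import *
from bench import ctrl
s=ctrl.get_state(); print(s["time"],s["position"],head(s),s["ft_force"])
for phi in [.95,.9,.8,.7,.6,.5,.4,.3,.2,.1,.05,0]: print(phi,inc(s,tab(phi),np.deg2rad(7.85)))
E
```

```text
2.1667 [0.52737211 0.02095163 0.19916486] 7.2430479306825735 [-0.95679881 -0.32636135  0.31073589]
0.95 {'t': [0.1, -0.84, 0.99], 'w': [-0.001, 0.006, -0.011]}
0.9 {'t': [0.1, -1.39, 1.37], 'w': [-0.001, 0.006, -0.011]}
0.8 {'t': [0.09, -2.41, 2.2], 'w': [-0.001, 0.006, -0.011]}
0.7 {'t': [0.09, -3.34, 3.13], 'w': [-0.001, 0.006, -0.011]}
0.6 {'t': [0.08, -4.18, 4.15], 'w': [-0.001, 0.006, -0.011]}
0.5 {'t': [0.08, -4.91, 5.25], 'w': [-0.001, 0.006, -0.011]}
0.4 {'t': [0.08, -5.53, 6.42], 'w': [-0.001, 0.006, -0.011]}
0.3 {'t': [0.08, -6.03, 7.64], 'w': [-0.001, 0.006, -0.011]}
0.2 {'t': [0.09, -6.41, 8.91], 'w': [-0.001, 0.006, -0.011]}
0.1 {'t': [0.09, -6.65, 10.2], 'w': [-0.001, 0.006, -0.011]}
0.05 {'t': [0.09, -6.73, 10.86], 'w': [-0.001, 0.006, -0.011]}
0 {'t': [0.1, -6.77, 11.52], 'w': [-0.001, 0.006, -0.011]}
```

Emit:
{"name": "drive_tool", "arguments": {
  "increments": [
    {"grip": 1, "tx": 0.1, "ty": -0.8, "tz": 0.5, "wx": 0, "wy": 0, "wz": -0.01},
    {"grip": 1, "tx": 0.1, "ty": -0.8, "tz": 1.0, "wx": 0, "wy": 0, "wz": -0.01},
    {"grip": 1, "tx": 0.1, "ty": -1.4, "tz": 1.4, "wx": 0, "wy": 0, "wz": -0.01},
    {"grip": 1, "tx": 0.1, "ty": -1.9, "tz": 1.8, "wx": 0, "wy": 0, "wz": -0.01},
    {"grip": 1, "tx": 0.1, "ty": -2.4, "tz": 2.2, "wx": 0, "wy": 0, "wz": -0.01},
    {"grip": 1, "tx": 0.1, "ty": -2.9, "tz": 2.7, "wx": 0, "wy": 0, "wz": -0.01},
    {"grip": 1, "tx": 0.1, "ty": -3.3, "tz": 3.1, "wx": 0, "wy": 0, "wz": -0.01},
    {"grip": 1, "tx": 0.1, "ty": -3.8, "tz": 3.6, "wx": 0, "wy": 0, "wz": -0.01},
    {"grip": 1, "tx": 0.1, "ty": -4.2, "tz": 4.2, "wx": 0, "wy": 0, "wz": -0.01}
  ],
  "force": 20
}}

```text
time: 2.92
position: [0.523, 0.0633, 0.1571]
tool_rot: [-3.134, -0.214, 0.008]
ft_force: [1.1, -3.5, 2.3]
grip_width: 0.002
```

```bash
python3 - <<'E'
from mv import *
from h import *
from bench import ctrl
s=ctrl.get_state(); print(s["time"],s["position"],head(s),s["ft_force"])
im=ctrl.get_image("side"); cv2.imwrite("pics/side2.png",cv2.resize(im["frame"][130:320,230:420],None,fx=3,fy=3,interpolation=cv2.INTER_CUBIC))
s=ctrl.get_state(); print(s["time"],s["position"],head(s),s["ft_force"])
for phi in [.6,.5,.4,.3,.2,.1,.05,0]: print(phi,inc(s,tab(phi),np.deg2rad(7.85)))
E
```

```text
2.9167 [0.52304107 0.06329402 0.15711032] 7.817749577597797 [ 1.11805467 -3.53519692  2.25243067]
2.9667 [0.52225591 0.06452406 0.15587734] 7.892802676769435 [ 0.90347691 -1.8010376   1.83776358]
0.6 {'t': [0.01, 0.2, -0.18], 'w': [-0.002, 0.006, 0.001]}
0.5 {'t': [0.02, -0.53, 0.92], 'w': [-0.002, 0.006, 0.001]}
0.4 {'t': [0.03, -1.14, 2.09], 'w': [-0.002, 0.006, 0.001]}
0.3 {'t': [0.04, -1.64, 3.31], 'w': [-0.002, 0.006, 0.001]}
0.2 {'t': [0.05, -2.01, 4.58], 'w': [-0.002, 0.006, 0.001]}
0.1 {'t': [0.05, -2.26, 5.88], 'w': [-0.002, 0.006, 0.001]}
0.05 {'t': [0.06, -2.33, 6.53], 'w': [-0.002, 0.006, 0.001]}
0 {'t': [0.06, -2.37, 7.19], 'w': [-0.002, 0.006, 0.001]}
```

View pics/side2.png

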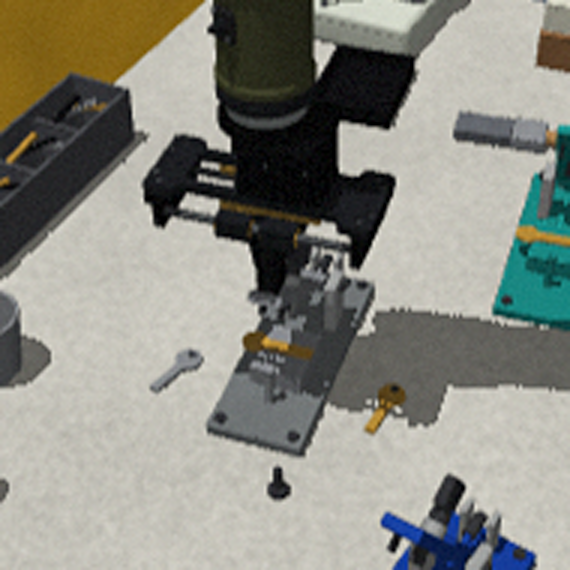

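The clamp is going down under the fingers (crop about (265,300)) with a small contact force. I'll continue along the arc.

Emit:
{"name": "drive_tool", "arguments": {
  "increments": [
    {"grip": 1, "tx": 0, "ty": -0.1, "tz": 0.4, "wx": 0, "wy": 0, "wz": 0},
    {"grip": 1, "tx": 0, "ty": -0.5, "tz": 0.9, "wx": 0, "wy": 0, "wz": 0},
    {"grip": 1, "tx": 0, "ty": -0.8, "tz": 1.5, "wx": 0, "wy": 0, "wz": 0},
    {"grip": 1, "tx": 0, "ty": -1.1, "tz": 2.1, "wx": 0, "wy": 0, "wz": 0},
    {"grip": 1, "tx": 0, "ty": -1.4, "tz": 2.7, "wx": 0, "wy": 0, "wz": 0},
    {"grip": 1, "tx": 0, "ty": -1.6, "tz": 3.3, "wx": 0, "wy": 0, "wz": 0},
    {"grip": 1, "tx": 0, "ty": -1.8, "tz": 3.9, "wx": 0, "wy": 0, "wz": 0},
    {"grip": 1, "tx": 0, "ty": -2.0, "tz": 4.6, "wx": 0, "wy": 0, "wz": 0},
    {"grip": 1, "tx": 0, "ty": -2.1, "tz": 5.2, "wx": 0, "wy": 0, "wz": 0},
    {"grip": 1, "tx": 0, "ty": -2.2, "tz": 5.8, "wx": 0, "wy": 0, "wz": 0}
  ],
  "force": 20
}}

```text
time: 3.8
position: [0.5186, 0.0866, 0.0971]
tool_rot: [-3.133, -0.216, 0.011]
ft_force: [-0.1, 0.2, 0.1]
grip_width: 0.006
```

```bash
python3 - <<'E'
from mv import *
from h import *
from bench import ctrl
s=ctrl.get_state(); print(s["time"],s["position"],head(s),s["ft_force"])
im=ctrl.get_image("side"); cv2.imwrite("pics/side3.png",cv2.resize(im["frame"][130:320,230:420],None,fx=3,fy=3,interpolation=cv2.INTER_CUBIC))
s=ctrl.get_state(); print(s["time"],s["position"],head(s),s["ft_force"])
for phi in [.1,.05,0]: print(phi,inc(s,tab(phi),np.deg2rad(7.85)))
E
```

```text
3.8 [0.51862369 0.08656254 0.09711158] 7.90271046984932 [-0.08881228  0.24364665  0.12753402]
3.85 [0.51785954 0.08652007 0.09606549] 7.903093307188038 [-0.67182072 -0.37655146 -1.28545004]
0.1 {'t': [0.15, -0.03, -0.11], 'w': [-0.002, 0.008, 0.001]}
0.05 {'t': [0.16, -0.1, 0.55], 'w': [-0.002, 0.008, 0.001]}
0 {'t': [0.16, -0.14, 1.21], 'w': [-0.002, 0.008, 0.001]}
```

View pics/side3.png

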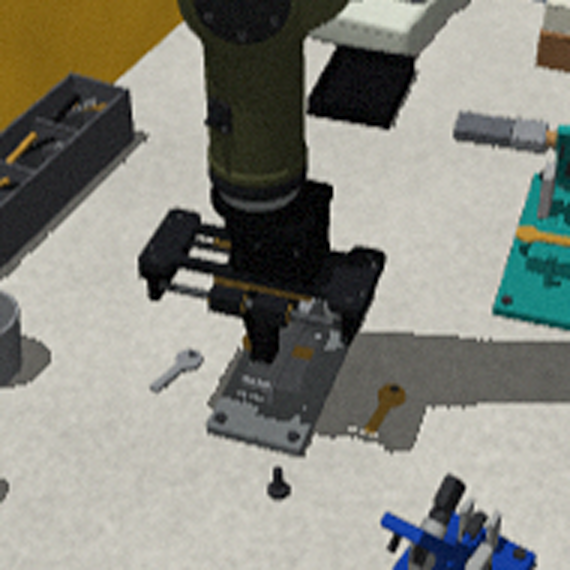

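Emit:
{"name": "drive_tool", "arguments": {
  "increments": [
    {"grip": 1, "tx": 0.1, "ty": -0.1, "tz": 0.5, "wx": 0, "wy": 0, "wz": 0},
    {"grip": 1, "tx": 0.1, "ty": -0.1, "tz": 0.9, "wx": 0, "wy": 0, "wz": 0},
    {"grip": 1, "tx": 0.1, "ty": -0.1, "tz": 1.1, "wx": 0, "wy": 0, "wz": 0},
    {"grip": 1, "tx": 0.1, "ty": -0.1, "tz": 1.2, "wx": 0, "wy": 0, "wz": 0},
    {"grip": 1, "tx": 0.1, "ty": -0.1, "tz": 1.3, "wx": 0, "wy": 0, "wz": 0}
  ],
  "force": 20
}}

```text
time: 4.27
position: [0.5184, 0.0876, 0.0843]
tool_rot: [-3.133, -0.216, 0.015]
ft_force: [-6.0, -1.4, 17.1]
grip_width: 0.006
```

Contact comes at fingertip z = 0.067 with 17 N, exactly the closed height, so the clamp is level and against its stop. I'll back off upward and find the wings.

```bash
python3 - <<'E'
from mv import *
from h import *
w=load("wrist0.npz")
st={"position":np.array([0.25928,-0.59546,0.23843]),"tool_rot":np.array([-2.62701301,1.72115815,0.00269258])}
T=np.eye(4); T[:3,:3]=R.from_rotvec(st["tool_rot"]).as_matrix(); T[:3,3]=st["position"]
CT=w["view"]@T  # tool->cam
np.save("ct.npy",CT); print(np.round(np.linalg.inv(CT),3))
def view(p,h):
    T=np.eye(4); T[:3,:3]=down(h).as_matrix(); T[:3,3]=p; return CT@np.linalg.inv(T)
for fx in [-.02,-.04,-.06,-.08]:
  for z in [.17,.20,.23]:
    im=dict(w); im["view"]=view(F(fx,0,z),np.deg2rad(7.85)); print(fx,z,np.round(proj(im,F(0,0,.11)),0))
from bench import ctrl
s=ctrl.get_state(); print(s["time"],s["position"],s["ft_force"])
print(inc(s,F(-.04,0,.21),np.deg2rad(7.85)), inc(s,F(.056,0,.13),np.deg2rad(7.85)))
E
```

```text
[[ 1.     0.     0.    -0.001]
 [ 0.    -0.955 -0.298 -0.082]
 [ 0.     0.298 -0.955 -0.144]
 [ 0.     0.     0.     1.   ]]
-0.02 0.17 [324. 201.]
-0.02 0.2 [324. 191.]
-0.02 0.23 [324. 183.]
-0.04 0.17 [324. 175.]
-0.04 0.2 [324. 167.]
-0.04 0.23 [324. 162.]
-0.06 0.17 [324. 147.]
-0.06 0.2 [324. 143.]
-0.06 0.23 [324. 139.]
-0.08 0.17 [324. 117.]
-0.08 0.2 [324. 116.]
-0.08 0.23 [324. 116.]
4.2667 [0.51844508 0.08762139 0.0842589 ] [-5.99387249 -1.41744856 17.0673911 ]
{'t': [-0.05, 9.53, -12.59], 'w': [-0.002, 0.01, 0.001]} {'t': [0.03, -0.05, -4.57], 'w': [-0.002, 0.01, 0.001]}
```

Emit:
{"name": "drive_tool", "arguments": {
  "increments": [
    {"grip": 1, "tx": 0, "ty": 0, "tz": -2, "wx": 0, "wy": 0, "wz": 0},
    {"grip": 1, "tx": 0, "ty": 0, "tz": -5, "wx": 0, "wy": 0, "wz": 0},
    {"grip": 0.5, "tx": 0, "ty": 0, "tz": -9, "wx": 0, "wy": 0, "wz": 0},
    {"grip": -1, "tx": 0, "ty": 2, "tz": -12.6, "wx": 0, "wy": 0, "wz": 0},
    {"grip": -1, "tx": 0, "ty": 6, "tz": -12.6, "wx": 0, "wy": 0, "wz": 0},
    {"grip": -1, "tx": 0, "ty": 9.5, "tz": -12.6, "wx": 0, "wy": 0, "wz": 0},
    {"grip": -1, "tx": 0, "ty": 9.5, "tz": -12.6, "wx": 0, "wy": 0, "wz": 0},
    {"grip": -1, "tx": 0, "ty": 9.5, "tz": -12.6, "wx": 0, "wy": 0, "wz": 0}
  ],
  "force": 20
}}

```text
time: 4.93
position: [0.5329, -0.0095, 0.2101]
tool_rot: [-3.134, -0.207, 0.015]
ft_force: [-0.9, 0.7, 0.2]
grip_width: 0.375
```

```bash
python3 - <<'E'
from mv import *
from h import *
from bench import ctrl
for n in ["side","wrist"]:
    im=ctrl.get_image(n); np.savez(n+"4.npz",**im)
    f=im["frame"] if n=="wrist" else cv2.resize(im["frame"][190:320,260:390],None,fx=4.5,fy=4.5,interpolation=cv2.INTER_CUBIC)
    cv2.imwrite(f"pics/{n}4.png",f)
s=ctrl.get_state(); print(s["time"],s["position"],head(s),s["joint_positions"],s["grip_width"],s["ft_force"])
E
```

```text
5.0333 [ 0.53252996 -0.00567439  0.20995164] 7.915088194304866 [ 0.56653079  0.14175166 -0.6540753   1.75598049  0.08764819  1.28377035
  0.02973659] 0.46689009543398713 [-0.31708748  0.19173288  0.25700555]
```

View pics/wrist4.png

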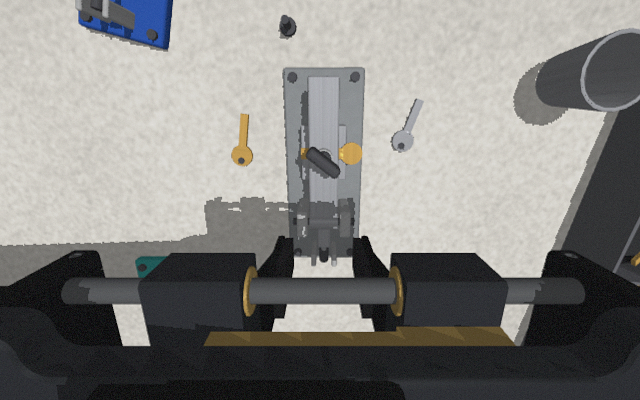

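View pics/side4.png

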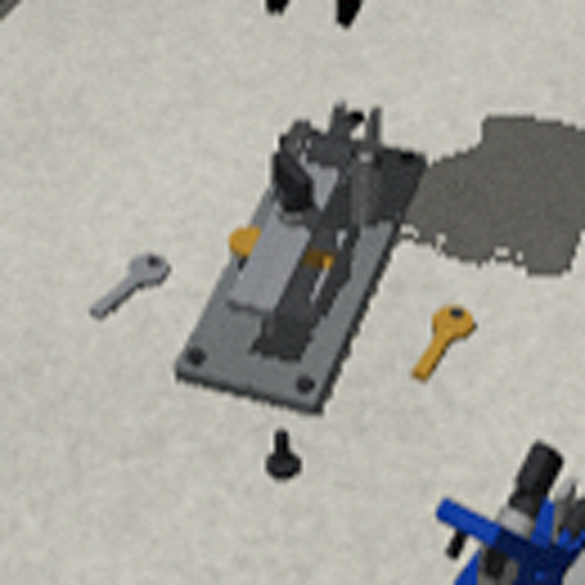

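The clamp is down and level. The wings sit at wrist pixel about (323,162), a dark bar running from (309,150) to (340,173). Now I'll measure their heading and centre.

```bash
python3 - <<'E'
from mv import *
from h import *
im=load("wrist4.npz"); C=cloud(im)
f=im["frame"].astype(int)
m=(C[...,2]>0.098)&(C[...,2]<0.125)&(f.max(-1)<95); m[:125]=0; m[205:]=0; m[:,:285]=0; m[:,365:]=0
print(m.sum(), np.median(C[m][:,2]))
n,l,st,ce=cv2.connectedComponentsWithStats(m.astype(np.uint8)); k=1+np.argmax(st[1:,4]); m=l==k
vv,uu=np.nonzero(m)
V=im["view"]; c=-V[:3,:3].T@V[:3,3]
top=C[m][:,2]; print(np.percentile(top,[5,25,50,75,95]))
mt=m&(C[...,2]>0.106); vv,uu=np.nonzero(mt)
P=np.array([ray(im,u,v,.110) for u,v in zip(uu,vv)])
r=cv2.minAreaRect(P[:,:2].astype(np.float32)*1000); print(r); b=cv2.boxPoints(r)
e=[b[1]-b[0],b[2]-b[1]]; e=max(e,key=np.linalg.norm); hd=np.rad2deg(np.arctan2(e[1],e[0])); print("heading mod180",hd%180, "PCA", end=" ")
q=P[:,:2]-P[:,:2].mean(0); w,v=np.linalg.eigh(q.T@q); print(np.rad2deg(np.arctan2(v[1,1],v[0,1]))%180, P.mean(0))
print("expected axis",O)
a=cv2.resize(im["frame"][120:210,270:380],None,fx=6,fy=6,interpolation=cv2.INTER_CUBIC)
pr=proj(im,np.c_[b/1000,np.full(4,.11)]); cv2.polylines(a,[np.int32((pr-[270,120]+.5)*6)],True,(0,0,255),1)
cv2.imwrite("pics/w4c.png",a)
E
```

```text
468 0.1085295148244057
[0.10261064 0.10769454 0.10852951 0.10917976 0.10999108]
((525.683349609375, 34.85344696044922), (9.7785062789917, 32.753326416015625), 59.22666549682617)
heading mod180 149.2267 PCA 149.82140267780295 [0.52541706 0.03500707 0.11      ]
expected axis [0.5268 0.0327 0.    ]
```

View pics/w4c.png

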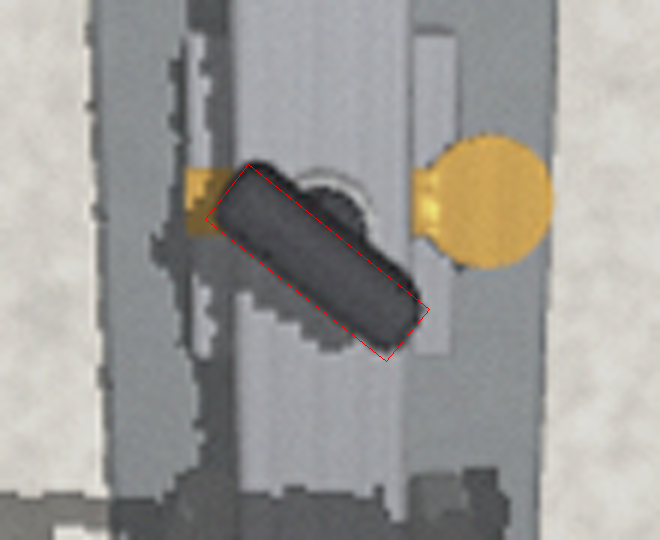

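```bash
python3 - <<'E'
from mv import *
from bench import ctrl
s=ctrl.get_state(); print(s["time"],s["position"],head(s))
print(inc(s,[.5257,.0344,.165],np.deg2rad(59.5)))
E
```

```text
5.0333 [ 0.53252996 -0.00567439  0.20995164] 7.915088194304866
{'t': [-0.08, -4.05, 4.51], 'w': [-0.007, 0.008, -0.9]}
```

Emit:
{"name": "drive_tool", "arguments": {
  "increments": [
    {"grip": -1, "tx": -0.1, "ty": -4.0, "tz": 0, "wx": -0.007, "wy": 0.008, "wz": -0.9},
    {"grip": -1, "tx": -0.1, "ty": -4.0, "tz": 0, "wx": -0.007, "wy": 0.008, "wz": -0.9},
    {"grip": -1, "tx": -0.1, "ty": -4.0, "tz": 1, "wx": -0.007, "wy": 0.008, "wz": -0.9},
    {"grip": -1, "tx": -0.1, "ty": -4.0, "tz": 2, "wx": -0.007, "wy": 0.008, "wz": -0.9},
    {"grip": -1, "tx": -0.1, "ty": -4.0, "tz": 3, "wx": -0.007, "wy": 0.008, "wz": -0.9},
    {"grip": -1, "tx": -0.1, "ty": -4.0, "tz": 4, "wx": -0.007, "wy": 0.008, "wz": -0.9},
    {"grip": -1, "tx": -0.1, "ty": -4.0, "tz": 4.5, "wx": -0.007, "wy": 0.008, "wz": -0.9},
    {"grip": -1, "tx": -0.1, "ty": -4.0, "tz": 4.5, "wx": -0.007, "wy": 0.008, "wz": -0.9},
    {"grip": -1, "tx": -0.1, "ty": -4.0, "tz": 4.5, "wx": -0.007, "wy": 0.008, "wz": -0.9},
    {"grip": -1, "tx": -0.1, "ty": -4.0, "tz": 4.5, "wx": -0.007, "wy": 0.008, "wz": -0.9}
  ],
  "force": 20
}}

```text
time: 5.87
position: [0.5254, 0.0354, 0.1651]
tool_rot: [-2.727, -1.56, -0.001]
ft_force: [-0.0, 0.7, 0.5]
grip_width: 0.999
```

```bash
python3 - <<'E'
from mv import *
from h import *
from bench import ctrl
ctrl.get_image("side")
im=ctrl.get_image("wrist"); np.savez("wrist5.npz",**im); cv2.imwrite("pics/wrist5.png",im["frame"])
s=ctrl.get_state(); print(s["time"],s["position"],s["tool_rot"],head(s),s["joint_positions"],s["grip_width"],s["ft_force"])
E
```

```text
5.9667 [0.52563755 0.03479558 0.16532284] [2.72706166e+00 1.55900087e+00 9.12146751e-04] 59.5113035496414 [ 0.58121591  0.17366172 -0.75851339  1.83053722  0.12870005  1.18662141
  0.82054801] 0.9965705978720224 [-0.12149596  0.10040578  0.10922383]
```

View pics/wrist5.png

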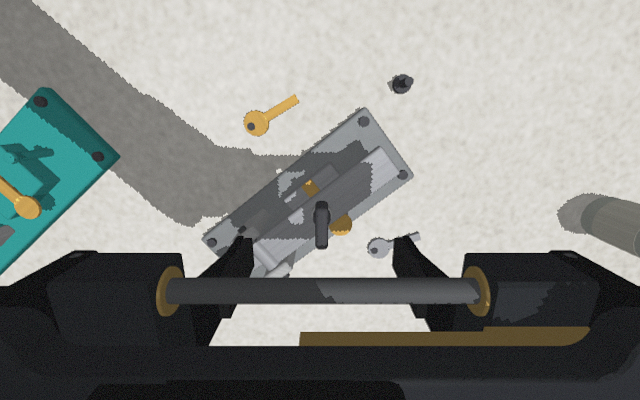

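```bash
python3 - <<'E'
from mv import *
from h import *
from bench import ctrl
s=ctrl.get_state()
im=load("wrist5.npz"); C=cloud(im); f=im["frame"].astype(int)
m=(C[...,2]>0.104)&(C[...,2]<0.118)&(f.max(-1)<95); m[:185]=0; m[262:]=0; m[:,:295]=0; m[:,350:]=0
vv,uu=np.nonzero(m); P=np.array([ray(im,u,v,.110) for u,v in zip(uu,vv)])
r=cv2.minAreaRect(P[:,:2].astype(np.float32)*1000); print(m.sum(),r)
b=cv2.boxPoints(r)
e=max([b[1]-b[0],b[2]-b[1]],key=np.linalg.norm); print("heading",np.rad2deg(np.arctan2(e[1],e[0]))%180)
q=P[:,:2]-P[:,:2].mean(0); w,v=np.linalg.eigh(q.T@q); print(np.rad2deg(np.arctan2(v[1,1],v[0,1]))%180, P.mean(0))
Rt=R.from_rotvec(s["tool_rot"]); print("in tool frame mm",Rt.inv().apply(np.r_[np.array(r[0])/1000,.11]-s["position"])*1000)
print(inc(s,[r[0][0]/1000,r[0][1]/1000,.096],np.deg2rad(59.5)))
a=cv2.resize(im["frame"][180:270,270:380],None,fx=6,fy=6,interpolation=cv2.INTER_CUBIC)
pr=proj(im,np.c_[b/1000,np.full(4,.11)]); cv2.polylines(a,[np.int32((pr-[270,180]+.5)*6)],True,(0,0,255),1)
cv2.imwrite("pics/w5c.png",a)
E
```

```text
524 ((524.0646362304688, 35.190338134765625), (9.11158275604248, 32.85799789428711), 59.483917236328125)
heading 149.48393
149.54729298812984 [0.52382213 0.03536569 0.11      ]
in tool frame mm [-0.47590912 -1.58889634 55.32174634]
{'t': [-0.05, -0.16, 6.93], 'w': [0.001, -0.0, 0.0]}
```

View pics/w5c.png

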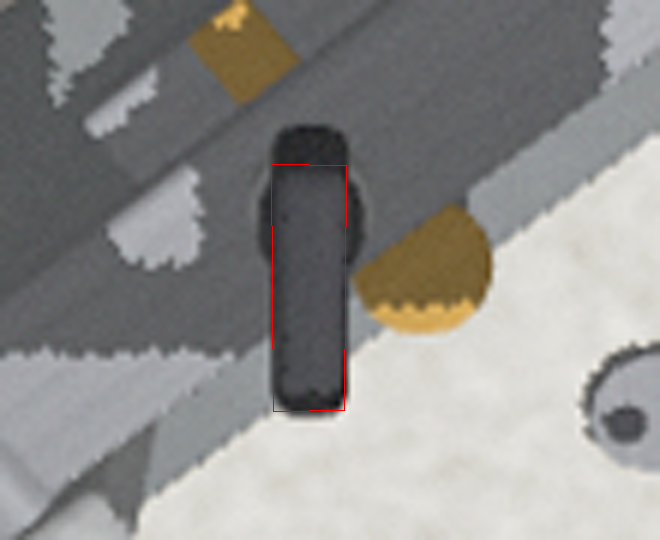

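Emit:
{"name": "drive_tool", "arguments": {
  "increments": [
    {"grip": -1, "tx": 0, "ty": 0, "tz": 2, "wx": 0, "wy": 0, "wz": 0},
    {"grip": -1, "tx": 0, "ty": 0, "tz": 4, "wx": 0, "wy": 0, "wz": 0},
    {"grip": -1, "tx": 0, "ty": 0, "tz": 5.5, "wx": 0, "wy": 0, "wz": 0},
    {"grip": -1, "tx": 0, "ty": 0, "tz": 6.5, "wx": 0, "wy": 0, "wz": 0},
    {"grip": -1, "tx": 0, "ty": 0, "tz": 6.9, "wx": 0, "wy": 0, "wz": 0},
    {"grip": -1, "tx": 0, "ty": 0, "tz": 6.9, "wx": 0, "wy": 0, "wz": 0},
    {"grip": -1, "tx": 0, "ty": 0, "tz": 6.9, "wx": 0, "wy": 0, "wz": 0}
  ],
  "force": 20
}}

```text
time: 6.55
position: [0.5262, 0.035, 0.0969]
tool_rot: [2.727, 1.559, 0.002]
ft_force: [0.2, 0.5, -0.9]
grip_width: 0.999
```

```bash
python3 - <<'E'
from mv import *
from h import *
from bench import ctrl
im=ctrl.get_image("side"); cv2.imwrite("pics/side6.png",cv2.resize(im["frame"][150:300,250:400],None,fx=4,fy=4,interpolation=cv2.INTER_CUBIC))
s=ctrl.get_state(); print(s["time"],s["position"],head(s),s["grip_width"],s["ft_force"],s["torque"])
E
```

```text
6.6 [0.52645762 0.03496704 0.09726104] 59.507059983095445 1.0000915464408193 [-0.08319845 -0.25729377  0.11410635] [ 0.07999339 -0.11007828  0.01261732]
```

View pics/side6.png

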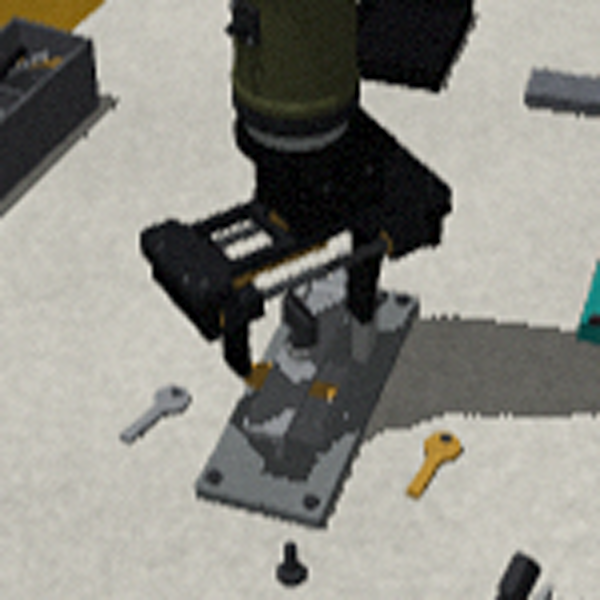

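Emit:
{"name": "drive_tool", "arguments": {
  "increments": [
    {"grip": -0.4, "tx": -0.1, "ty": 0, "tz": 0, "wx": 0, "wy": 0, "wz": 0},
    {"grip": 0.2, "tx": -0.1, "ty": 0, "tz": 0, "wx": 0, "wy": 0, "wz": 0},
    {"grip": 0.6, "tx": -0.1, "ty": 0, "tz": 0, "wx": 0, "wy": 0, "wz": 0},
    {"grip": 0.7, "tx": -0.1, "ty": 0, "tz": 0, "wx": 0, "wy": 0, "wz": 0},
    {"grip": 0.8, "tx": -0.1, "ty": 0, "tz": 0, "wx": 0, "wy": 0, "wz": 0},
    {"grip": 0.9, "tx": -0.1, "ty": 0, "tz": 0, "wx": 0, "wy": 0, "wz": 0},
    {"grip": 1, "tx": -0.1, "ty": 0, "tz": 0, "wx": 0, "wy": 0, "wz": 0},
    {"grip": 1, "tx": -0.1, "ty": 0, "tz": 0, "wx": 0, "wy": 0, "wz": 0},
    {"grip": 1, "tx": -0.1, "ty": 0, "tz": 0, "wx": 0, "wy": 0, "wz": 0},
    {"grip": 1, "tx": -0.1, "ty": 0, "tz": 0, "wx": 0, "wy": 0, "wz": 0}
  ],
  "force": 15
}}

```text
time: 7.43
position: [0.5259, 0.0341, 0.0972]
tool_rot: [2.726, 1.559, 0.003]
ft_force: [-0.1, -0.1, -0.6]
grip_width: 0.327
```

```bash
python3 - <<'E'
from mv import *
from bench import ctrl
s=ctrl.get_state(); print(s["time"],s["position"],head(s),s["grip_width"],s["ft_force"],s["torque"])
E
```

```text
7.4333 [0.52593561 0.03410657 0.09723779] 59.51033948566927 0.32688577537556274 [-0.09423834 -0.10604879 -0.61501956] [-0.01341924 -0.09128206 -0.01549502]
```

Emit:
{"name": "drive_tool", "arguments": {
  "increments": [
    {"grip": 1, "tx": 0, "ty": 0, "tz": 0, "wx": 0, "wy": 0, "wz": 0},
    {"grip": 1, "tx": 0, "ty": 0, "tz": 0, "wx": 0, "wy": 0, "wz": 0},
    {"grip": 1, "tx": 0, "ty": 0, "tz": 0, "wx": 0, "wy": 0, "wz": 0},
    {"grip": 1, "tx": 0, "ty": 0, "tz": 0, "wx": 0, "wy": 0, "wz": 0},
    {"grip": 1, "tx": 0, "ty": 0, "tz": 0, "wx": 0, "wy": 0, "wz": 0},
    {"grip": 1, "tx": 0, "ty": 0, "tz": 0, "wx": 0, "wy": 0, "wz": 0}
  ],
  "force": 15
}}

```text
time: 7.93
position: [0.5258, 0.0339, 0.0972]
tool_rot: [2.726, 1.558, 0.002]
ft_force: [0.0, -0.6, 0.5]
grip_width: 0.117
```

```bash
python3 - <<'E'
from mv import *
from bench import ctrl
s=ctrl.get_state(); print(s["time"],s["position"],head(s),s["grip_width"],s["ft_force"],s["torque"])
E
```

```text
7.9333 [0.52584153 0.03393364 0.09724054] 59.50273786140724 0.11681771565188427 [ 0.02988617 -0.58450554  0.51745896] [-0.09318121 -0.01599656  0.04244152]
```

Emit:
{"name": "drive_tool", "arguments": {
  "increments": [
    {"grip": 1, "tx": 0, "ty": 0, "tz": 0, "wx": 0, "wy": 0, "wz": 0},
    {"grip": 1, "tx": 0, "ty": 0, "tz": 0, "wx": 0, "wy": 0, "wz": 0},
    {"grip": 1, "tx": 0, "ty": 0, "tz": 0, "wx": 0, "wy": 0, "wz": 0.06},
    {"grip": 1, "tx": 0, "ty": 0, "tz": 0, "wx": 0, "wy": 0, "wz": 0.12},
    {"grip": 1, "tx": 0, "ty": 0, "tz": 0, "wx": 0, "wy": 0, "wz": 0.18},
    {"grip": 1, "tx": 0, "ty": 0, "tz": 0, "wx": 0, "wy": 0, "wz": 0.24},
    {"grip": 1, "tx": 0, "ty": 0, "tz": 0, "wx": 0, "wy": 0, "wz": 0.3},
    {"grip": 1, "tx": 0, "ty": 0, "tz": 0, "wx": 0, "wy": 0, "wz": 0.36},
    {"grip": 1, "tx": 0, "ty": 0, "tz": 0, "wx": 0, "wy": 0, "wz": 0.42},
    {"grip": 1, "tx": 0, "ty": 0, "tz": 0, "wx": 0, "wy": 0, "wz": 0.45}
  ],
  "force": 40
}}

```text
time: 8.77
position: [0.526, 0.0341, 0.0972]
tool_rot: [3.007, 0.907, 0.003]
ft_force: [-0.3, 0.0, 0.4]
grip_width: 0.112
```

```bash
python3 - <<'E'
from mv import *
from h import *
from bench import ctrl
s=ctrl.get_state(); print(s["time"],s["position"],head(s),s["grip_width"],s["ft_force"],s["torque"])
im=ctrl.get_image("side"); cv2.imwrite("pics/side7.png",cv2.resize(im["frame"][150:300,250:400],None,fx=4,fy=4,interpolation=cv2.INTER_CUBIC))
im=ctrl.get_image("wrist"); cv2.imwrite("pics/wrist7.png",im["frame"])
s=ctrl.get_state(); print(s["time"],s["position"],head(s),s["grip_width"],s["ft_force"],s["torque"])
E
```

```text
8.7667 [0.52596187 0.03408709 0.09721282] 33.58039149679494 0.1116189379796746 [-0.34066161  0.03044719  0.42548071] [ 0.00205018 -0.10880113  0.09899855]
8.8667 [0.52596703 0.03410655 0.09723794] 33.726050711376416 0.11322033714389487 [ 0.83611912 -0.13928943 -0.60667812] [-0.01845409 -0.19673283 -0.03178347]
```

View pics/side7.png

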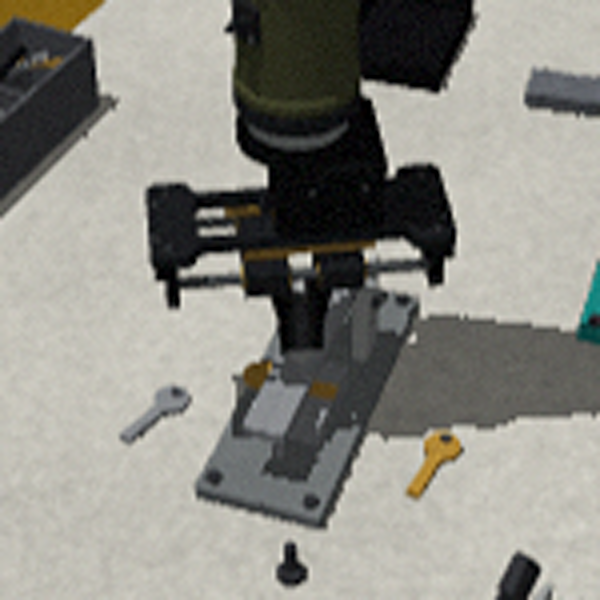

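View pics/wrist7.png

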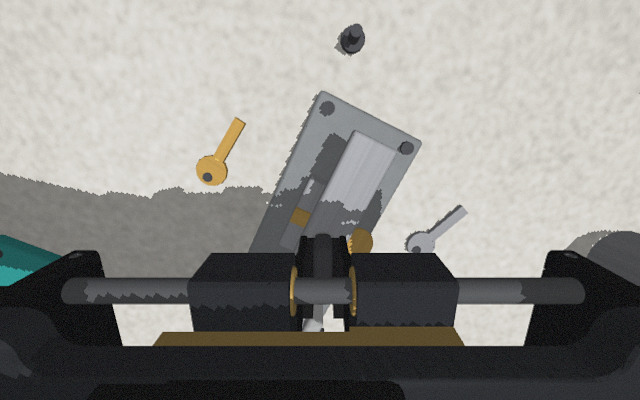

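Emit:
{"name": "drive_tool", "arguments": {
  "increments": [
    {"grip": 1, "tx": 0, "ty": 0, "tz": 0, "wx": 0, "wy": 0, "wz": 0.08},
    {"grip": 1, "tx": 0, "ty": 0, "tz": 0, "wx": 0, "wy": 0, "wz": 0.16},
    {"grip": 1, "tx": 0, "ty": 0, "tz": 0, "wx": 0, "wy": 0, "wz": 0.24},
    {"grip": 1, "tx": 0, "ty": 0, "tz": 0, "wx": 0, "wy": 0, "wz": 0.32},
    {"grip": 1, "tx": 0, "ty": 0, "tz": 0, "wx": 0, "wy": 0, "wz": 0.4},
    {"grip": 1, "tx": 0, "ty": 0, "tz": 0, "wx": 0, "wy": 0, "wz": 0.48},
    {"grip": 1, "tx": 0, "ty": 0, "tz": 0, "wx": 0, "wy": 0, "wz": 0.56},
    {"grip": 1, "tx": 0, "ty": 0, "tz": 0, "wx": 0, "wy": 0, "wz": 0.64},
    {"grip": 1, "tx": 0, "ty": 0, "tz": 0, "wx": 0, "wy": 0, "wz": 0.72},
    {"grip": 1, "tx": 0, "ty": 0, "tz": 0, "wx": 0, "wy": 0, "wz": 0.8}
  ],
  "force": 40
}}

```text
time: 9.7
position: [0.5264, 0.0342, 0.0972]
tool_rot: [-3.123, 0.335, -0.005]
ft_force: [1.2, -0.5, -1.5]
grip_width: 0.111
```

```bash
python3 - <<'E'
from mv import *
from bench import ctrl
s=ctrl.get_state(); print(s["time"],s["position"],head(s),s["joint_positions"][6],s["grip_width"],s["ft_force"],s["torque"])
E
```

```text
9.7 [0.52639095 0.03415409 0.09724978] -12.255234050878968 -0.44242687279442555 0.11056960442221854 [ 1.19749425 -0.481326   -1.51162389] [-0.11409575 -0.27533673  0.0417302 ]
```

Emit:
{"name": "drive_tool", "arguments": {
  "increments": [
    {"grip": 1, "tx": 0, "ty": 0, "tz": 0, "wx": 0, "wy": 0, "wz": 0.06},
    {"grip": 1, "tx": 0, "ty": 0, "tz": 0, "wx": 0, "wy": 0, "wz": 0.12},
    {"grip": 1, "tx": 0, "ty": 0, "tz": 0, "wx": 0, "wy": 0, "wz": 0.18},
    {"grip": 1, "tx": 0, "ty": 0, "tz": 0, "wx": 0, "wy": 0, "wz": 0.24},
    {"grip": 1, "tx": 0, "ty": 0, "tz": 0, "wx": 0, "wy": 0, "wz": 0.3},
    {"grip": 1, "tx": 0, "ty": 0, "tz": 0, "wx": 0, "wy": 0, "wz": 0.35},
    {"grip": 1, "tx": 0, "ty": 0, "tz": 0, "wx": 0, "wy": 0, "wz": 0.4},
    {"grip": 1, "tx": 0, "ty": 0, "tz": 0, "wx": 0, "wy": 0, "wz": 0.4}
  ],
  "force": 40
}}

```text
time: 10.37
position: [0.5266, 0.0341, 0.0972]
tool_rot: [-2.994, 0.949, -0.006]
ft_force: [0.7, -0.9, 0.0]
grip_width: 0.109
```

```bash
python3 - <<'E'
from mv import *
from bench import ctrl
s=ctrl.get_state(); print(s["time"],s["position"],head(s),s["joint_positions"][6],s["joint_torque"][6],s["grip_width"],s["ft_force"],s["torque"])
E
```

```text
10.3667 [0.5265745  0.03408082 0.09722381] -35.189213457109986 -0.8315117210762794 -0.44058792293071747 0.10873291358135428 [ 0.73232546 -0.85252665  0.01500612] [-0.19033364 -0.07726622 -0.0500934 ]
```

Emit:
{"name": "drive_tool", "arguments": {
  "increments": [
    {"grip": 1, "tx": 0, "ty": 0, "tz": 0, "wx": 0, "wy": 0, "wz": 0.03},
    {"grip": 1, "tx": 0, "ty": 0, "tz": 0, "wx": 0, "wy": 0, "wz": 0.06},
    {"grip": 1, "tx": 0, "ty": 0, "tz": 0, "wx": 0, "wy": 0, "wz": 0.08},
    {"grip": 1, "tx": 0, "ty": 0, "tz": 0, "wx": 0, "wy": 0, "wz": 0.1},
    {"grip": 1, "tx": 0, "ty": 0, "tz": 0, "wx": 0, "wy": 0, "wz": 0.11},
    {"grip": 1, "tx": 0, "ty": 0, "tz": 0, "wx": 0, "wy": 0, "wz": 0.11}
  ],
  "force": 40
}}

```text
time: 10.87
position: [0.5266, 0.034, 0.0972]
tool_rot: [-2.937, 1.112, -0.006]
ft_force: [1.0, -0.5, -0.7]
grip_width: 0.107
```

```bash
python3 - <<'E'
from mv import *
from bench import ctrl
s=ctrl.get_state(); print(s["time"],s["position"],head(s),s["joint_positions"][6],s["joint_torque"][6],s["grip_width"],s["ft_force"],s["torque"])
E
```

```text
10.8667 [0.52661235 0.03402112 0.09722072] -41.4708768107987 -0.9382865075142154 -0.17160059418529272 0.10701196447661616 [ 0.96205034 -0.5031334  -0.65106079] [-0.17968876 -0.10882965  0.10787536]
```

Emit:
{"name": "drive_tool", "arguments": {
  "increments": [
    {"grip": 1, "tx": 0, "ty": 0, "tz": 0, "wx": 0, "wy": 0, "wz": 0.02},
    {"grip": 1, "tx": 0, "ty": 0, "tz": 0, "wx": 0, "wy": 0, "wz": 0.04},
    {"grip": 1, "tx": 0, "ty": 0, "tz": 0, "wx": 0, "wy": 0, "wz": 0.05},
    {"grip": 1, "tx": 0, "ty": 0, "tz": 0, "wx": 0, "wy": 0, "wz": 0.05}
  ],
  "force": 40
}}

```text
time: 11.2
position: [0.5267, 0.034, 0.0972]
tool_rot: [-2.909, 1.184, -0.006]
ft_force: [1.9, -1.0, 0.1]
grip_width: 0.115
```

```bash
python3 - <<'E'
from mv import *
from bench import ctrl
s=ctrl.get_state(); print(s["time"],s["position"],head(s),s["joint_positions"][6],s["joint_torque"][6],s["grip_width"],s["ft_force"],s["torque"])
E
```

```text
11.2 [0.52669245 0.03401548 0.09724922] -44.30043661199799 -0.9868899509272917 -0.8055310137569904 0.11463901773406983 [ 1.8919494  -0.99745085  0.11406479] [-0.21570144 -0.09405121  0.67734078]
```

The seat is clear. Moment about z jumped from about 0.1 to 0.68 N m between headings −41.5° and −44.3°, and the description puts the stop at −41.3°. I'll back off now to tool heading 48.7°, which is θ = 4.0 − π/2, as a −1.62 rad turn.

Emit:
{"name": "drive_tool", "arguments": {
  "increments": [
    {"grip": 1, "tx": 0, "ty": 0, "tz": 0, "wx": 0, "wy": 0, "wz": -0.03},
    {"grip": 1, "tx": 0, "ty": 0, "tz": 0, "wx": 0, "wy": 0, "wz": -0.1},
    {"grip": 1, "tx": 0, "ty": 0, "tz": 0, "wx": 0, "wy": 0, "wz": -0.18},
    {"grip": 1, "tx": 0, "ty": 0, "tz": 0, "wx": 0, "wy": 0, "wz": -0.26},
    {"grip": 1, "tx": 0, "ty": 0, "tz": 0, "wx": 0, "wy": 0, "wz": -0.34},
    {"grip": 1, "tx": 0, "ty": 0, "tz": 0, "wx": 0, "wy": 0, "wz": -0.42},
    {"grip": 1, "tx": 0, "ty": 0, "tz": 0, "wx": 0, "wy": 0, "wz": -0.5},
    {"grip": 1, "tx": 0, "ty": 0, "tz": 0, "wx": 0, "wy": 0, "wz": -0.58},
    {"grip": 1, "tx": 0, "ty": 0, "tz": 0, "wx": 0, "wy": 0, "wz": -0.66},
    {"grip": 1, "tx": 0, "ty": 0, "tz": 0, "wx": 0, "wy": 0, "wz": -0.74}
  ],
  "force": 40
}}

```text
time: 12.03
position: [0.5263, 0.0342, 0.0972]
tool_rot: [-3.141, 0.048, -0.005]
ft_force: [-1.0, 0.5, 0.6]
grip_width: 0.107
```

```bash
python3 - <<'E'
from mv import *
from bench import ctrl
s=ctrl.get_state(); print(s["time"],s["position"],head(s),s["joint_positions"][6],s["joint_torque"][6],s["grip_width"],s["ft_force"],s["torque"], "to go rad",np.deg2rad(48.7-head(s)))
print(inc(s,[.5262,.0341,.0972],np.deg2rad(48.7)))
E
```

```text
12.0333 [0.52630801 0.03418716 0.09721789] -1.7628780532822128 -0.264649110198559 -0.9131709113717079 0.10682720278826884 [-1.00405928  0.46904282  0.58680912] [-0.09083466  0.12999608 -0.07853722] to go rad 0.8807433720621612
{'t': [-0.01, 0.01, 0.0], 'w': [0.001, -0.003, -0.881]}
```

Emit:
{"name": "drive_tool", "arguments": {
  "increments": [
    {"grip": 1, "tx": 0, "ty": 0, "tz": 0, "wx": 0, "wy": 0, "wz": -0.1},
    {"grip": 1, "tx": 0, "ty": 0, "tz": 0, "wx": 0, "wy": 0, "wz": -0.2},
    {"grip": 1, "tx": 0, "ty": 0, "tz": 0, "wx": 0, "wy": 0, "wz": -0.3},
    {"grip": 1, "tx": 0, "ty": 0, "tz": 0, "wx": 0, "wy": 0, "wz": -0.4},
    {"grip": 1, "tx": 0, "ty": 0, "tz": 0, "wx": 0, "wy": 0, "wz": -0.5},
    {"grip": 1, "tx": 0, "ty": 0, "tz": 0, "wx": 0, "wy": 0, "wz": -0.6},
    {"grip": 1, "tx": 0, "ty": 0, "tz": 0, "wx": 0, "wy": 0, "wz": -0.7},
    {"grip": 1, "tx": 0, "ty": 0, "tz": 0, "wx": 0, "wy": 0, "wz": -0.8},
    {"grip": 1, "tx": 0, "ty": 0, "tz": 0, "wx": 0, "wy": 0, "wz": -0.88},
    {"grip": 1, "tx": 0, "ty": 0, "tz": 0, "wx": 0, "wy": 0, "wz": -0.88}
  ],
  "force": 40
}}

```text
time: 12.87
position: [0.5259, 0.034, 0.0972]
tool_rot: [2.862, 1.295, 0.003]
ft_force: [-2.1, -0.5, 1.4]
grip_width: 0.112
```

```bash
python3 - <<'E'
from mv import *
from h import *
from bench import ctrl
for n in ["side","wrist","top"]:
    im=ctrl.get_image(n); np.savez(n+"8.npz",**im)
    f=im["frame"]
    if n=="side": f=cv2.resize(f[150:300,250:400],None,fx=4,fy=4,interpolation=cv2.INTER_CUBIC)
    if n=="wrist": f=cv2.resize(f[80:300,210:430],None,fx=2.7,fy=2.7,interpolation=cv2.INTER_CUBIC)
    cv2.imwrite(f"pics/{n}8.png",f)
s=ctrl.get_state(); print(s["time"],s["position"],head(s),s["joint_positions"][6],s["joint_torque"][6],s["grip_width"],s["ft_force"],s["torque"])
E
```

```text
13.0167 [0.52591846 0.03401862 0.09719044] 48.49821750954656 0.5829460229597391 -0.032812447752803564 0.1130767266650043 [-1.17181441 -1.0089284   2.97158242] [-0.11296405  0.30855982  0.01438043]
```

View pics/side8.png

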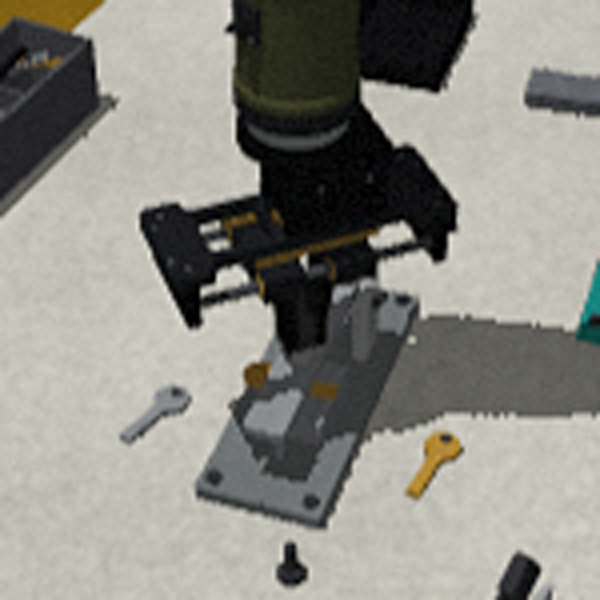

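View pics/wrist8.png

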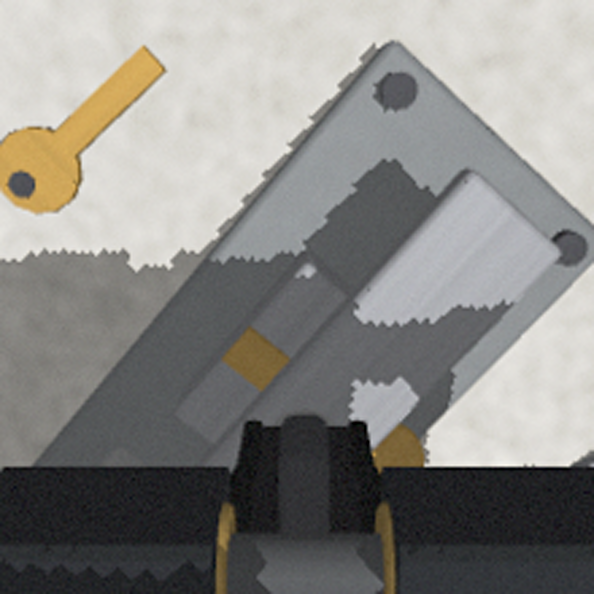

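View pics/top8.png

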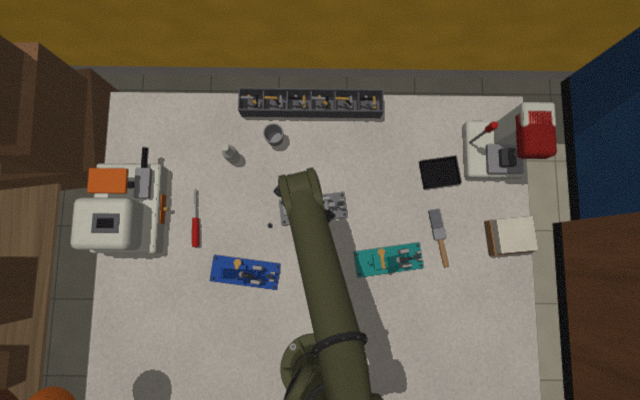

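```bash
python3 - <<'E'
from mv import *
from h import *
from bench import ctrl
im=load("wrist8.npz"); C=cloud(im); d=C-O
fx=d@X; fy=d@Y; z=C[...,2]
for a,b in [(.025,.04),(.04,.055),(.055,.07)]:
    m=(fx>a)&(fx<b)&(abs(fy)<.009)&(z>.04)&(z<.09); m[252:]=0
    print("bar z at x",a,b,m.sum(),np.round(np.percentile(z[m],[10,50,90]),4) if m.sum() else None)
# wings' direction between the pads
a=cv2.resize(im["frame"][225:300,280:365],None,fx=7,fy=7,interpolation=cv2.INTER_CUBIC); cv2.imwrite("pics/w8c.png",a)
s=ctrl.get_state(); print(s["time"],s["position"],head(s),s["qd"].round(4) if hasattr(s["qd"],"round") else s["qd"],s["ft_force"],s["torque"])
E
```

```text
bar z at x 0.025 0.04 621 [0.0652 0.066  0.0668]
bar z at x 0.04 0.055 648 [0.0653 0.066  0.0668]
bar z at x 0.055 0.07 689 [0.0653 0.0661 0.0669]
13.0167 [0.52591846 0.03401862 0.09719044] 48.49821750954656 [-0.0034 -0.0007  0.0018 -0.0005  0.0013 -0.0011  0.0093] [-1.17181441 -1.0089284   2.97158242] [-0.11296405  0.30855982  0.01438043]
```

View pics/w8c.png

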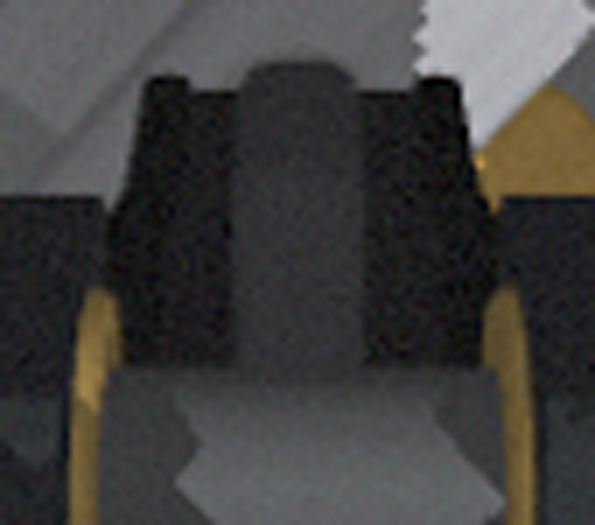

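Emit:
{"name": "drive_tool", "arguments": {
  "increments": [
    {"grip": 1, "tx": 0, "ty": 0, "tz": 0, "wx": 0, "wy": 0, "wz": 0},
    {"grip": 1, "tx": 0, "ty": 0, "tz": 0, "wx": 0, "wy": 0, "wz": 0},
    {"grip": 1, "tx": 0, "ty": 0, "tz": 0, "wx": 0, "wy": 0, "wz": 0},
    {"grip": 1, "tx": 0, "ty": 0, "tz": 0, "wx": 0, "wy": 0, "wz": 0}
  ],
  "force": 40
}}

```text
time: 13.35
position: [0.5259, 0.034, 0.0972]
tool_rot: [2.864, 1.289, 0.003]
ft_force: [-0.9, -1.5, 1.8]
grip_width: 0.112
```

The bar's top face is level at 66 mm along its length, so the clamp is closed. The wings lie flush between the pads at wrist crop (300,230), and the arm is at rest with small forces. I'm handing in now.

```bash
python3 - <<'E'
from mv import *
from bench import ctrl
s=ctrl.get_state(); print(s["time"],s["position"],head(s),s["grip_width"],s["ft_force"],s["torque"])
print(ctrl.close_job())
E
```

```text
13.35 [0.52590997 0.034021   0.0972208 ] 48.469075362003714 0.11159117478933397 [-0.9130428  -1.54718263  1.77256424] [-0.07010529  0.13926348 -0.04246643]
the job is handed in; nothing more can be done
None
```

The job is handed in at 13.35 s of the 72 s. The grey fixture's clamp is clipped down, and the thumbscrew was seated and backed off about a quarter turn. The gripper still holds the wings at 40 N. No verdict was reported.

- **Clamp:** I pressed the tab down along its arc with closed fingers. Touching it again gave 17 N at fingertip height 67 mm, which is the closed height. At the end the bar's top face read level at 66 mm along its length.
- **Thumbscrew:** I gripped the wings at about θ = 2.24 rad and turned clockwise. The moment about z jumped from about 0.1 to 0.68 N m within 3° past the expected stop, so I took it as seated. At the stop the tool went up to 3° beyond the expected 4.0 rad heading, because the wings gave slightly in the pads.
- **Back-off:** I turned back to tool heading 48.5°, aiming for 48.7°, so θ is about 2.43 rad.
- **Last checks:** The wings were flush between the pads with an opening of about 10 mm. Forces were under 2 N and the arm was still. The loose parts visible in the last pictures looked unmoved.
- **Disagreements:** The cameras differed by up to 3–4 mm in y. I used the mean of the side and top views, and the wrist camera matched it to about 1–2 mm on the base plate. Its readings of the wings' centre were up to about 3.5 mm off, and I gripped near the average. The exact screw angle rests on tool heading and the torque jump, not on a direct reading.

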